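# Shuffle the amber specimen carrier under the inspection lamp

### The arm

A 6-joint arm with a two-finger parallel gripper is mounted at the origin on the work surface. World frame = base frame: x ahead of the robot, y to its left, z up, the work surface at z = 0. Lengths are in mm, angles in degrees, forces in N, time in s.
With the tool pointing down it reaches from about 300 to 850 mm from the base axis. Payload 4.2 kg.
Tool frame: the origin (TCP) lies midway between the tips of the shut fingers; the grasp point (between the pads) lies 19 mm behind it (env.tcp_to_grasp is the distance from the TCP to the grasp point, in mm); z points along the fingers, x is the direction in which the jaws open and shut, and the axes are right-handed (so a half turn about z gives the same grasp; the last joint's range is limited). The gripper opens to 91 mm and grips with 3 to 60 N. Pads are 32 mm wide; open, the fingers measure 118 mm over their backs; the gripper's body (76 mm by 178 mm) begins 60 mm behind the grasp point.
Start: joints at [68.812, 18.312, 89.639, -0, 72.044, -1.146], TCP at [197.061, 540.194, 213.976] pointing down, gripper open.
Joint ranges: [-177.97, 177.97], [-48.28, 115.42], [12.27, 149.76], [-77.06, 257.06], [2.81, 150.46], [-146.56, 146.56]. Speed limits (degrees/s): [147.25, 147.25, 180, 180, 180, 180].

### API

Orientations are given as [roll, pitch, yaw] about the fixed x, y, z axes, in that order (R = Rz(yaw) Ry(pitch) Rx(roll)).
In Python, from workcell import env gives the robot as it stands.
- The arm moves only by the tool drive_tool, never from a script. Its argument "motion" is a list of rows, each a list of 2 entries, a list of its own where there are three numbers: the shift along the world's x, y, z in m, then the turn, a rotation vector about the world's x, y, z in rad. In form: [[[dx, dy, dz], [wx, wy, wz]], ...]. A call has exactly 10 rows; each row shifts and turns the commanded pose from where the row before left it; what a row does not reach is not made up. A row lasts 1/12 s, in which the tool goes at most 41.7 mm and 7.16 degrees, less where a joint would pass 70% of its speed; a pose out of reach is approached as far as the arm can. A call is refused whole if a number of a shift passes 0.0417 or a number of a turn 0.125, either way. A call with a gripper value outside its range is refused whole. "claw" is the opening, from 0 (shut) to 1 (fully open), set as the call begins (left out, the last holds). The fingers move at their own pace and stop on an object; "force" is the grip in N (left out, the last holds). Time passes only in rows, so rows that do not move let the fingers close, or fill a call up. It gives the time, the measured TCP pose, the force and the opening at its end, in the units of the state.
- env.state(): the state, without advancing time (a new reading comes with each control period).
- env.grab_frame(name): name is "scene" or "side" or "wrist"; returns the picture (400x640x3 uint8, red, green, blue); there is no depth.
- env.camera_params(name): a dict with "fov_y" (degrees; the focal length in pixels is half the picture's height over the tangent of half this angle, whatever the lens; pixels are square), "cx", "cy" (the principal point, pixels), "k1" (the pictures are not rectified: a ray, as slopes to the right and down, at radius r is drawn at 1 + k1 r^2 times it, then the intrinsics apply), "pose" (4x4, takes a point from camera to world coordinates). Camera axes: x right, y down, z forward; pixel columns grow to the right and rows downward; lengths in mm; the calibration is good to about 2 mm. A picture is of the moment at which its call begins: read the wrist's pose just before it. camera_params takes no time and is no camera call; for the wrist camera it gives the pose at the moment of the call.
- env.job_done(): hands the job in, once; it reports no verdict.
The state is a dict: "time_s": time; "qpos": joint angles; "qvel": joint speeds; "effort": joint torques, N m; "ee_pos": TCP position; "ee_rot": TCP orientation; "force": force on the tool from outside, world axes, zero at the start; "torque": the same for the moment, N m; "gripper_width": finger opening in mm.
Only numpy, scipy, OpenCV 4.12 (cv2) and the standard library are available. Lean on these libraries where they do the work, as an engineer would, in place of code of your own. Each camera call takes 0.05 s, during which the arm holds its last target.

### The job

Three specimen carriers share a four-place tray whose far row stands under a lamp bar. By sliding them around through the one empty place, never lifting one out of the tray, bring the amber carrier into the green-marked place. Leave every carrier flat and square in a place of its own, and do not knock the lamp or disturb the cup, jar and clip box beside the tray.

Things in the scene. Friction and masses are not known exactly. Their poses are not given: they have to be found in the camera images.
- tray: fixed grey tray with steel rim, 176 x 176 mm outside, 160 x 160 inside, floor 6 mm thick, rim top 20 mm above the table, no inner walls: 2 x 2 places of 80 mm. Origin: centre of its underside, on the table; x from near row to far row (away from the robot), y left, z up; yaw within 0.3 rad. The far right place is marked green on its floor and the rim beside it.
- near_left (a point): centre, on the tray's floor (6 mm above the table), of one of the four 80 x 80 mm places of the tray: the one nearest the robot, on the left; empty at the start (tray frame x -40 mm, y +40 mm)
- near_right (a point): centre, on the tray's floor (6 mm above the table), of one of the four 80 x 80 mm places of the tray: the one nearest the robot, on the right (tray frame x -40 mm, y -40 mm)
- far_right (a point): centre, on the tray's floor (6 mm above the table), of one of the four 80 x 80 mm places of the tray: the one far from the robot, on the right, under the lamp bar: the green-marked place; occupied by the white carrier at the start (tray frame x +40 mm, y -40 mm)
- far_left (a point): centre, on the tray's floor (6 mm above the table), of one of the four 80 x 80 mm places of the tray: the one far from the robot, on the left, under the lamp bar (tray frame x +40 mm, y +40 mm)
- lamp: fixed white lamp bar over the tray's far row: 36 (x) x 290 (y) x 18 mm, underside 198 mm above the table, on two 14 mm steel posts at x +45, y +-135 mm (feet 48 mm wide, 12 high). Origin: on the table below the bar's middle, 43 mm along x from the tray's origin; axes as the tray's. No room for an upright gripper over the far row; one leaning back about 30 degrees towards the robot fits.
- amber_carrier: amber (orange) specimen carrier: loose square block 77 x 77 x 20 mm, 0.15 to 0.3 kg, four small metal vial caps in its top and, upright in its middle, a round grip post 18 mm in diameter and 38 mm tall (its top 58 mm above the origin). Origin: centre of its underside; z up, x and y along the tray's. Starts at near right or far left.
- blue_carrier: blue specimen carrier: loose square block 77 x 77 x 20 mm, 0.15 to 0.3 kg, four small metal vial caps in its top and, upright in its middle, a round grip post 18 mm in diameter and 38 mm tall (its top 58 mm above the origin). Origin: centre of its underside; z up, x and y along the tray's. Starts at far left or near right.
- white_carrier: white specimen carrier: loose square block 77 x 77 x 20 mm, 0.15 to 0.3 kg, four small metal vial caps in its top and, upright in its middle, a round grip post 18 mm in diameter and 38 mm tall (its top 58 mm above the origin). Origin: centre of its underside; z up, x and y along the tray's. Starts in the green-marked place.
- cup: bystander: loose stainless cup, 72 mm across the rim, 85 mm high, left of the tray; origin at its underside
- jar: bystander: loose white jar with a blue cap, 60 mm across, 85 mm high, right of the tray; origin at its underside
- clip_box: bystander: loose blue box 80 x 55 x 45 mm, left of the tray beyond the cup; origin at its underside
There are look-alikes about, which are no part of the job. What is shaped like the blue_carrier but pink is not meant. Leave any red or turquoise look-alike of the white_carrier alone.

How it is judged:
By the outcome, as a careful person would: the job done as asked, in the order asked, and still so for the second after the job is handed in, with the robot touching nothing.
It also fails if it takes over 58 s, if anything falls off the work surface, if the arm or the gripper's body presses on something with over 40 N, if the wrist force passes 120 N, or if a joint passes its speed limit or range.

## Working session

There is one attempt and no reset: what is moved stays moved. The work goes in short steps, Python scripts to look and compute and a tool call to move; the robot and the scene stay as the last step left them, time stands still between calls to the robot, and variables do not carry over. Pictures are saved under pics/ and viewed, and the job is handed in when it is done.

Besides the shell and the picture viewer there is one more tool, called after ">>>" as name(argument=value, ...) on one line, values as JSON. drive_tool: Moves the arm, as the interface text tells. Its arguments: {"type":"object","properties":{"motion":{"type":"array","items":{"type":"array"}},"claw":{"type":"number"},"force":{"type":"number"}},"required":["motion"]}

```bash
mkdir -p pics; ls; python3 - <<'E'
from workcell import env
import cv2,json
for n in("scene","side","wrist"):
    p=env.camera_params(n); print(n,p)
    cv2.imwrite(f"pics/{n}0.png",env.grab_frame(n)[:,:,::-1])
print(env.state())
E
```

```text
pics
scene {'fov_y': 48.53292817392793, 'cx': 319.2351598052696, 'cy': 196.84349472629117, 'k1': 0.036268147691201506, 'pose': array([[ 7.38671820e-01,  3.76917044e-01, -5.58835829e-01,
         1.19115687e+03],
       [ 6.73827309e-01, -4.34922998e-01,  5.97326329e-01,
        -5.56676762e+02],
       [-1.79080795e-02, -8.17786970e-01, -5.75242360e-01,
         6.25812742e+02],
       [ 0.00000000e+00,  0.00000000e+00,  0.00000000e+00,
         1.00000000e+00]])}
side {'fov_y': 47.200916433227704, 'cx': 308.6477778948783, 'cy': 202.74980132702905, 'k1': -0.0700572654457246, 'pose': array([[ 8.99936473e-01, -2.28202516e-01,  3.71534596e-01,
         2.79574836e+02],
       [-4.35321172e-01, -5.18508053e-01,  7.35965268e-01,
        -5.84991104e+02],
       [ 2.46945546e-02, -8.24058863e-01, -5.65965696e-01,
         5.31274279e+02],
       [ 0.00000000e+00,  0.00000000e+00,  0.00000000e+00,
         1.00000000e+00]])}
wrist {'fov_y': 60.412915990989205, 'cx': 323.2385406851274, 'cy': 199.54179406198136, 'k1': -0.0549285216103127, 'pose': array([[ 3.42744112e-01,  8.99432370e-01,  2.7
[... 250 characters left out ...]
  0.00000000e+00,
         1.00000000e+00]])}
{'time_s': 0.15, 'qpos': array([ 6.88124954e+01,  1.83430672e+01,  8.96890049e+01,  1.24474383e-03,
        7.20431765e+01, -1.14474222e+00]), 'qvel': array([-0.03918902, -0.19378988, -0.0611223 , -0.00212103,  0.14469448,
       -0.06972575]), 'effort': array([ 7.59467548e-04, -4.12776589e+01, -2.32154095e+01,  7.29540735e-02,
        4.33922256e-02, -1.00097427e-04]), 'ee_pos': array([196.91459879, 539.84273921, 213.32412879]), 'ee_rot': array([-1.79997313e+02,  7.52099365e-02,  6.99568548e+01]), 'force': array([-0.56336784,  0.04599874,  0.67116343]), 'torque': array([-0.01541776, -0.01525617, -0.00449853]), 'gripper_width': 91.03113805737306}
```

View pics/scene0.png

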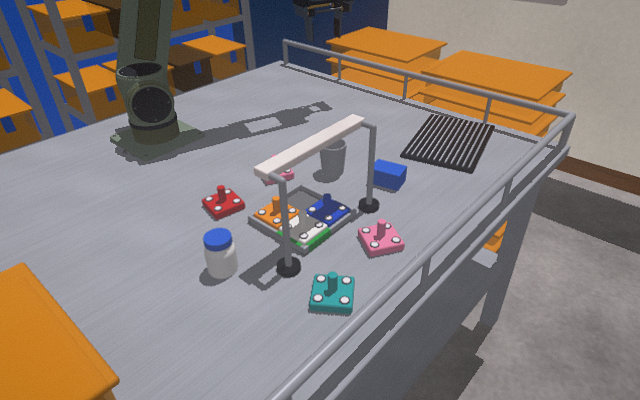

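View pics/side0.png

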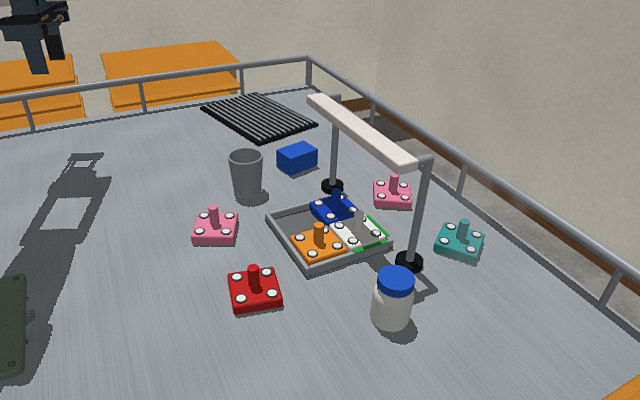

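View pics/wrist0.png

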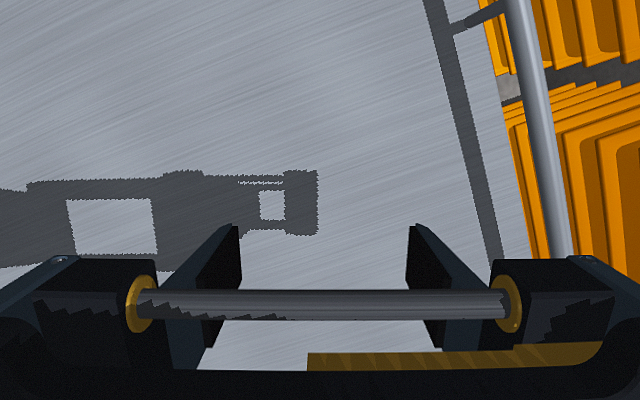

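```bash
python3 - <<'E'
import cv2
a=cv2.imread("pics/side0.png")[170:300,245:425]; cv2.imwrite("pics/side0c.png",cv2.resize(a,None,fx=4.4,fy=4.4,interpolation=cv2.INTER_CUBIC))
a=cv2.imread("pics/scene0.png")[150:270,225:395]; cv2.imwrite("pics/scene0c.png",cv2.resize(a,None,fx=4.7,fy=4.7,interpolation=cv2.INTER_CUBIC))
E
```

```text
(no output)
```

View pics/side0c.png

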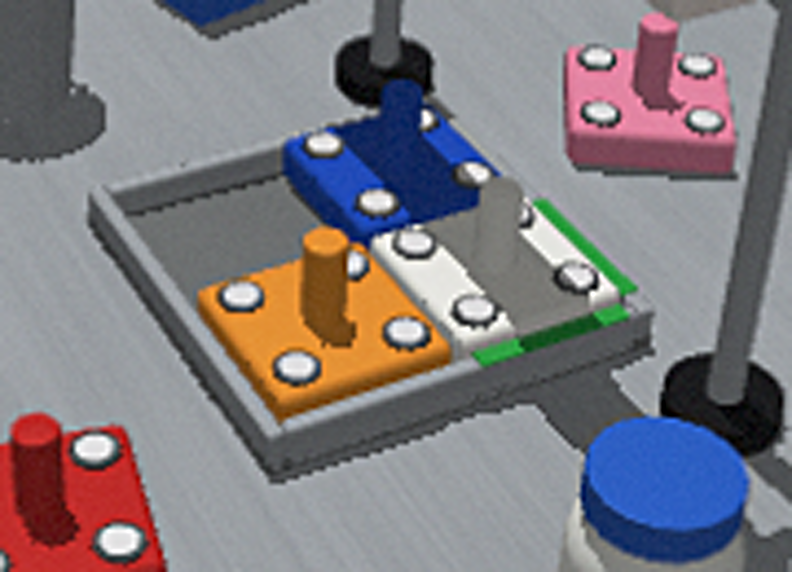

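View pics/scene0c.png

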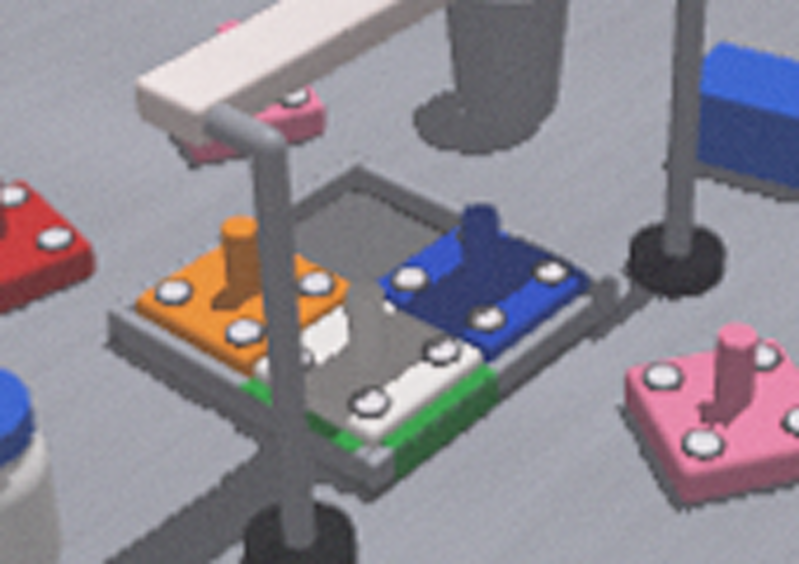

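```bash
cat > h.py <<'E'
import numpy as np
from workcell import env
def proj(n,P,p=None):
    p=p or env.camera_params(n); T=np.array(p["pose"]); f=200/np.tan(np.radians(p["fov_y"]/2))
    c=(np.atleast_2d(P)-T[:3,3])@T[:3,:3]; s=c[:,:2]/c[:,2:]; s=s*(1+p["k1"]*(s**2).sum(1,keepdims=True))
    return s*f+[p["cx"],p["cy"]]
def back(n,uv,z,p=None):
    p=p or env.camera_params(n); T=np.array(p["pose"]); f=200/np.tan(np.radians(p["fov_y"]/2))
    d=(np.array(uv)-[p["cx"],p["cy"]])/f; s=d.copy()
    for _ in range(20): s=d/(1+p["k1"]*(s@s))
    r=T[:3,:3]@np.r_[s,1]; return T[:3,3]+r*(z-T[2,3])/r[2]
def tr(x,y,yaw,P):
    c,s=np.cos(yaw),np.sin(yaw); P=np.atleast_2d(np.array(P,float)); return np.c_[x+c*P[:,0]-s*P[:,1],y+s*P[:,0]+c*P[:,1],P[:,2]]
E
python3 - <<'E'
from h import *
from scipy.optimize import least_squares
sd=lambda u,v:(u/4.4+245-.4,v/4.4+170-.4); sc=lambda u,v:(u/4.7+225-.4,v/4.7+150-.4)
R=88
obs=[("side",(-R,R,20),sd(92,192)),("side",(-R,-R,20),sd(272,436)),("side",(R,-R,20),sd(652,312)),
("scene",(-R,R,20),sc(358,168)),("scene",(-R,-R,20),sc(110,320)),("scene",(R,-R,20),sc(374,468)),("scene",(R,R,20),sc(612,285))]
for n,P,uv in obs: print(n,P,back(n,uv,20).round(1))
for nm,n,uv in [("amber","side",sd(326,240)),("blue","side",sd(404,90)),("white","side",sd(502,188)),("amber","scene",sc(240,228)),("blue","scene",sc(482,215))]: print(nm,n,back(n,uv,64).round(1))
def res(v): return np.concatenate([proj(n,tr(*v,P))[0]-uv for n,P,uv in obs])
r=least_squares(res,[560,0,0]); print(r.x,np.degrees(r.x[2]),r.fun.round(1))
for nm,P in dict(NL=(-40,40,64),NR=(-40,-40,64),FR=(40,-40,64),FL=(40,40,64)).items(): print(nm,tr(*r.x,P)[0].round(1))
print(tr(*r.x,[(45,135,0),(45,-135,0)]))
E
```

```text
side (-88, 88, 20) [524.6  81.2  20. ]
side (-88, -88, 20) [529.  -89.9  20. ]
side (88, -88, 20) [700.7 -87.3  20. ]
scene (-88, 88, 20) [534.9  79.   20. ]
scene (-88, -88, 20) [536.9 -91.6  20. ]
scene (88, -88, 20) [704.1 -84.3  20. ]
scene (88, 88, 20) [699.3  86.3  20. ]
amber side [574.1 -41.7  64. ]
blue side [652.7  39.6  64. ]
white side [654.  -39.7  64. ]
amber scene [576.2 -39.6  64. ]
blue scene [654.7  42.4  64. ]
[ 6.15190544e+02 -5.64589917e-01  2.17435763e-02] 1.2458151528484405 [-0.5 -1.3  0.2  0.2  1.8 -0.9 -0.9 -2.5 -1.8 -1.6 -0.4  0.8  1.5 -0.3]
NL [574.3  38.6  64. ]
NR [576.1 -41.4  64. ]
FR [656.1 -39.7  64. ]
FL [654.3  40.3  64. ]
[[ 657.24475545  135.38188232    0.        ]
 [ 663.11505846 -134.55429448    0.        ]]
```

In the crops, amber is at near right (side 319,225), blue at far left (side 337,190) and white at far right (side 359,213). The look-alikes are pink (214,225 and 392,190), red (255,288) and turquoise (459,240), all outside the tray. The plan is blue FL→NL, white FR→FL, amber NR→FR, with the gripper leaning about 40° so its body stays clear of the lamp posts.

>>> drive_tool(motion=[[[0.02,-0.035,0],[0,0,0.0367]],[[0.02,-0.035,0],[0,0,0.0367]],[[0.02,-0.035,0],[0,0,0.0367]],[[0.02,-0.035,0],[0,0,0.0367]],[[0.02,-0.035,0],[0,0,0.0367]],[[0.02,-0.035,0],[0,0,0.0367]],[[0.02,-0.035,0],[0,0,0.0367]],[[0.02,-0.035,0],[0,0,0.0367]],[[0.02,-0.035,0],[0,0,0.0367]],[[0.02,-0.035,0],[0,0,0.0367]]], claw=0.5, force=20)

```text
time_s: 0.98
ee_pos: [397.4, 188.3, 214.0]
ee_rot: [180.0, -0.0, 91.1]
force: [0.3, 0.7, -0.2]
gripper_width: 45.4
```

>>> drive_tool(motion=[[[0.0173,-0.0149,-0.0063],[0,-0.0698,0]],[[0.0173,-0.0149,-0.0063],[0,-0.0698,0]],[[0.0173,-0.0149,-0.0063],[0,-0.0698,0]],[[0.0173,-0.0149,-0.0063],[0,-0.0698,0]],[[0.0173,-0.0149,-0.0063],[0,-0.0698,0]],[[0.0173,-0.0149,-0.0063],[0,-0.0698,0]],[[0.0173,-0.0149,-0.0063],[0,-0.0698,0]],[[0.0173,-0.0149,-0.0063],[0,-0.0698,0]],[[0.0173,-0.0149,-0.0063],[0,-0.0698,0]],[[0.0173,-0.0149,-0.0063],[0,-0.0698,0]]])

```text
time_s: 1.82
ee_pos: [563.6, 43.4, 152.7]
ee_rot: [141.4, 0.9, 90.4]
force: [-0.0, -1.5, 0.5]
gripper_width: 46.1
```

```bash
python3 - <<'E'
from h import *
import cv2
p=env.camera_params("wrist"); cv2.imwrite("pics/w1.png",env.grab_frame("wrist")[:,:,::-1])
for n in ("side","scene"): cv2.imwrite(f"pics/{n}1.png",env.grab_frame(n)[:,:,::-1])
s=env.state(); print(s["time_s"],s["ee_pos"],s["ee_rot"],s["qpos"])
for nm,P in dict(blue=(654,41,64),white=(655,-39.5,64),amber=(575,-41,64)).items(): print(nm,proj("wrist",P,p).round(1))
E
```

```text
1.9667 [563.4946825   43.62437648 152.86358417] [141.62458651   1.01309604  90.37352635] [  5.68710172   7.66051961 126.96194836 -29.77813572   8.25328584
 -56.9335821 ]
blue [[321.1 206.5]]
white [[233.3 205.7]]
amber [[208.6 144.7]]
```

View pics/w1.png

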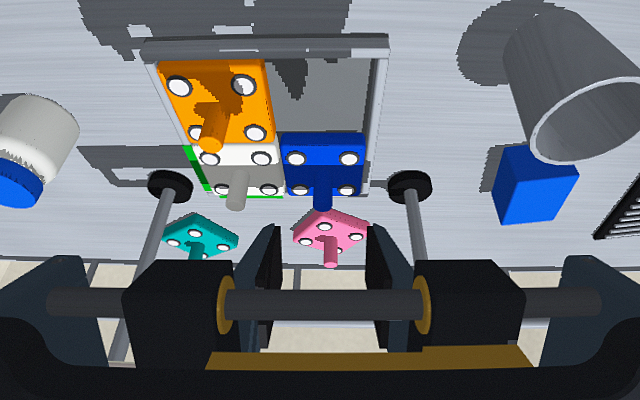

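View pics/side1.png

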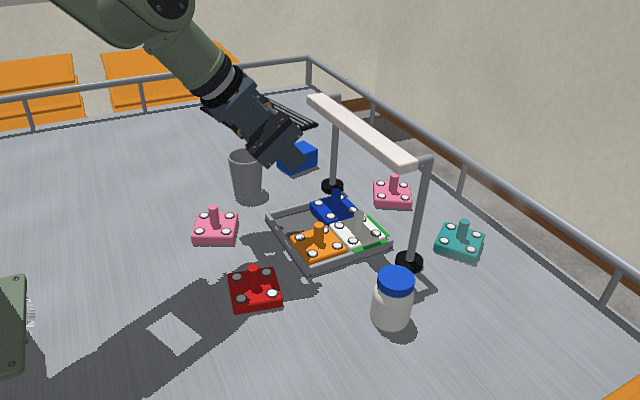

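View pics/scene1.png

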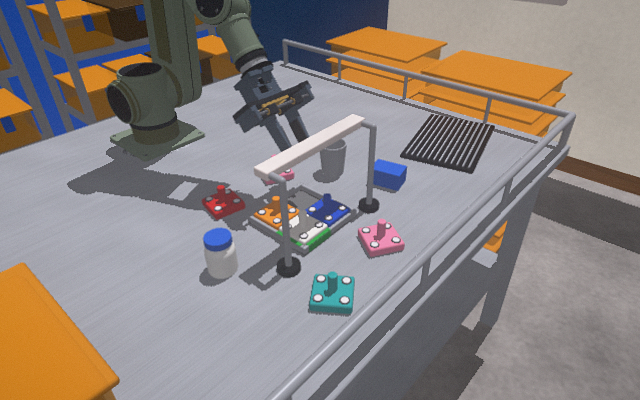

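>>> drive_tool(motion=[[[0.002,-0.0003,0],[0,0.008,0]],[[0.002,-0.0003,0],[0,0.008,0]],[[0.002,-0.0003,0],[0,0.008,0]],[[0.002,-0.0003,0],[0,0.008,0]],[[0.002,-0.0003,0],[0,0.008,0]],[[0.002,-0.0003,0],[0,0.008,0]],[[0.002,-0.0003,0],[0,0.008,0]],[[0.002,-0.0003,0],[0,0.008,0]],[[0.002,-0.0003,0],[0,0.008,0]],[[0.002,-0.0003,0],[0,0.008,0]]])

```text
time_s: 2.8
ee_pos: [584.5, 41.8, 154.5]
ee_rot: [146.0, 0.9, 90.5]
force: [0.1, -0.1, 0.5]
gripper_width: 45.5
```

```bash
python3 - <<'E'
from h import *
s=env.state(); print(s["time_s"],s["ee_pos"],s["ee_rot"],s["qpos"])
E
```

```text
2.8 [584.54965943  41.75620855 154.4547306 ] [146.0394751    0.91010948  90.5357821 ] [  4.73516526   9.67387605 120.99352384 -11.45921825  15.78542768
 -75.98350969]
```

```bash
cat > fit.py <<'E'
from h import *
from scipy.spatial.transform import Rotation as R
D=[([68.8124954,18.3430672,89.6890049],[196.91459879,539.84273921,213.32412879],[-179.997,.0752,69.9569]),
([5.68710172,7.66051961,126.96194836],[563.4946825,43.62437648,152.86358417],[141.62458651,1.01309604,90.37352635]),
([4.73516526,9.67387605,120.99352384],[584.54965943,41.75620855,154.4547306],[146.0394751,.91010948,90.5357821])]
A=[];b=[]
for q,p,e in D:
    q=np.radians(q); z=R.from_euler("xyz",e,degrees=True).as_matrix()[:,2]
    u=np.array([np.cos(q[0]),np.sin(q[0])])
    s2,c2=np.sin(q[1]),np.cos(q[1]); s,c=np.sin(q[1]+q[2]),np.cos(q[1]+q[2])
    # unknown a1,h,L1,L2,e,L3
    A.append([1,0,s2,s,c,z[:2]@u]); b.append(u@p[:2])
    A.append([0,1,c2,c,-s,z[2]]); b.append(p[2])
    print("lat",np.array([-u[1],u[0]])@p[:2], "zlat",np.array([-u[1],u[0]])@z[:2])
A=np.array(A);b=np.array(b); print(np.linalg.svd(A)[1])
print(np.linalg.lstsq(A,b,rcond=None)[0])
print(np.linalg.lstsq(np.delete(A,4,1),b,rcond=None))
E
python3 fit.py
```

```text
lat 11.506936818404759 zlat 2.6136044754223414e-05
lat -12.430271072832783 zlat -0.07129276199874737
lat -6.640988150514321 zlat -0.054045403310521455
[3.32573128 2.54407237 0.61471867 0.28459375 0.01769624 0.0042254 ]
[-9.55076093e-05  1.40299851e+02  5.91800153e+02  4.17000009e+02
  2.51999439e+01  3.35662048e+02]
(array([ -9.18060175,  59.70032316, 638.60881707, 402.93008717,
       327.84989329]), array([0.17935091]), np.int32(5), array([3.137678  , 2.19911439, 0.54258644, 0.12758901, 0.01378723]))
```

```bash
cat > ik.py <<'E'
import numpy as np
from scipy.optimize import fsolve
def ik(x,y,zt,lean):
    t=np.radians(lean); z=np.array([np.sin(t),0,-np.cos(t)])
    w=np.array([x,y,zt])-335.66*z
    r=np.sqrt(w[0]**2+w[1]**2-11.5**2); q1=np.arctan2(w[1],w[0])-np.arcsin(11.5/np.hypot(w[0],w[1]))
    f=lambda q:[591.8*np.sin(q[0])+417*np.sin(q.sum())+25.2*np.cos(q.sum())-r,140.3+591.8*np.cos(q[0])+417*np.cos(q.sum())-25.2*np.sin(q.sum())-w[2]]
    q,_,ok,_=fsolve(f,np.radians([10,125]),full_output=1)
    s=q.sum(); fw=np.array([np.cos(q1)*np.sin(s),np.sin(q1)*np.sin(s),np.cos(s)])
    return np.degrees([q1,*q,np.arccos(fw@z)]).round(1),ok, round(180-lean-np.degrees(s),1)
if __name__=="__main__":
  for lean in (20,25,30,33,36,40):
    print("lean",lean)
    t=np.radians(lean);d=np.array([np.sin(t),0,-np.cos(t)])
    for nm,p in dict(FL=(650,41),FR=(650,-40),NL=(572,41),NR=(572,-41)).items():
      for back in (0,60):
        g=np.array([*p,58])+(19-back)*d
        print(nm,back,g.round(0),*ik(*g,lean))
E
python3 ik.py
```

```text
lean 20
FL 0 [656.  41.  40.] [  3.1  26.8 108.3  25. ] 1 24.9
FL 60 [636.  41.  97.] [  3.2  21.1 107.6  31.3] 1 31.3
FR 0 [656. -40.  40.] [ -5.4  26.8 108.3  25.1] 1 24.9
FR 60 [636. -40.  97.] [ -5.6  21.1 107.6  31.4] 1 31.3
NL 0 [578.  41.  40.] [  3.6  21.5 118.5  20.1] 1 20.0
NL 60 [558.  41.  97.] [  3.8  15.1 117.3  27.7] 1 27.6
NR 0 [578. -41.  40.] [ -6.5  21.5 118.5  20.3] 1 20.0
NR 60 [558. -41.  97.] [ -6.8  15.1 117.3  27.8] 1 27.6
lean 25
FL 0 [658.  41.  41.] [  3.3  25.9 112.3  16.9] 1 16.8
FL 60 [633.  41.  95.] [  3.4  19.7 112.3  23. ] 1 22.9
FR 0 [658. -40.  41.] [ -5.7  25.9 112.3  17.1] 1 16.8
FR 60 [633. -40.  95.] [ -6.   19.7 112.3  23.2] 1 22.9
NL 0 [580.  41.  41.] [  3.8  20.8 122.4  12. ] 1 11.9
NL 60 [555.  41.  95.] [  4.1  13.8 121.8  19.5] 1 19.4
NR 0 [580. -41.  41.] [ -6.8  20.8 122.4  12.4] 1 11.9
NR 60 [555. -41.  95.] [ -7.3  13.8 121.8  19.8] 1 19.4
lean 30
FL 0 [660.  41.  42.] [  3.4  25.4 116.2   8.6] 1 8.4
FL 60 [630.  41.  94.] [  3.7  18.8 117.   14.4] 1 14.2
FR 0 [660. -40.  42.] [ -6.   25.4 116.2   9. ] 1 8.4
FR 60 [630. -40.  94.] [
[... 901 characters left out ...]
 18.4 122.5   5.2] 1 3.2
NL 0 [583.  41.  43.] [  4.4  21.  130.6   7.9] 1 -7.6
NL 60 [548.  41.  91.] [  4.8  12.9 131.7   2.9] 1 -0.6
NR 0 [583. -41.  43.] [ -7.8  21.  130.6   8.6] 1 -7.6
NR 60 [548. -41.  91.] [ -8.5  12.9 131.7   5. ] 1 -0.6
lean 40
FL 0 [662.  41.  43.] [  3.8  25.9 123.6   9.8] 1 -9.5
FL 60 [624.  41.  89.] [  4.1  18.6 126.    5.3] 1 -4.6
FR 0 [662. -40.  43.] [ -6.6  25.9 123.6  10.2] 1 -9.5
FR 60 [624. -40.  89.] [ -7.2  18.6 126.    6.4] 1 -4.6
NL 0 [584.  41.  43.] [  4.6  21.7 133.6  15.5] 1 -15.3
NL 60 [546.  41.  89.] [  5.1  13.4 135.3   9.2] 1 -8.7
NR 0 [584. -41.  43.] [ -8.1  21.7 133.6  15.9] 1 -15.3
NR 60 [546. -41.  89.] [ -9.1  13.4 135.3  10.2] 1 -8.7
```

```bash
cat > clr.py <<'E'
import numpy as np
from scipy.optimize import fsolve
T0=np.array([615.,-.3]); YAW=np.radians(1.0)
def axes(lean,psi):
    t,p=np.radians(lean),np.radians(psi); z=np.array([np.sin(t)*np.cos(p),np.sin(t)*np.sin(p),-np.cos(t)])
    x=np.array([-np.sin(p),np.cos(p),0]); return x,np.cross(z,x),z
def ikd(tcp,lean,psi):
    z=axes(lean,psi)[2]; w=tcp-335.66*z; h=np.hypot(w[0],w[1]); r=np.sqrt(h**2-11.5**2); q1=np.arctan2(w[1],w[0])-np.arcsin(11.5/h)
    f=lambda q:[591.8*np.sin(q[0])+417*np.sin(q.sum())+25.2*np.cos(q.sum())-r,140.3+591.8*np.cos(q[0])+417*np.cos(q.sum())-25.2*np.sin(q.sum())-w[2]]
    q=fsolve(f,np.radians([10,125])); s=q.sum(); fw=np.array([np.cos(q1)*np.sin(s),np.sin(q1)*np.sin(s),np.cos(s)])
    return np.degrees(np.arccos(fw@z))
def dist(pts,lo,hi): return np.linalg.norm(np.maximum(np.maximum(lo-pts,pts-hi),0),axis=1).min()
g=np.array(np.meshgrid(np.linspace(-89,89,60),np.linspace(-38,38,25),np.linspace(-260,-60,60))).reshape(3,-1).T
def clear(gp,lean,psi): # gp world grasp point
    x,y,z=axes(lean,psi); P=gp+g@np.array([x,y,z]); c,s=np.cos(YAW),np.sin(YAW); d=P[:,:2]-T0
    P=np.c_[d@[c,s],d@[-s,c],P[:,2]]
    bar=dist(P,np.array([25,-145,198]),np.array([61,145,216]))
    L=dist(P,np.array([38,128,0]),np.array([52,142,198])); Rr=dist(P,np.array([38,-142,0]),np.array([52,-128,198]))
    posts=[dist(P,np.array([a-9,b-9,6]),np.array([a+9,b+9,64])) for a in(-40,) for b in(40,-40)]
    return np.round([bar,L,Rr,*posts],0)
if __name__=="__main__":
  for nm,(a,b) in dict(FL=(40,40),FM=(40,0),FR=(40,-40),NL=(-40,40),NR=(-40,-40)).items():
    for lean in (26,30,34):
      for psi in (-25,-15,0,15,25):
        gp=np.array([*(T0+[a-3,b]),58.]); 
        print(nm,lean,psi,"bar,L,R,nl,nr",clear(gp,lean,psi),"j5",ikd(gp+19*axes(lean,psi)[2],lean,psi).round(1))
E
python3 clr.py
```

```text
FL 26 -25 bar,L,R,nl,nr [ 0.  0. 90. 31. 36.] j5 25.0
FL 26 -15 bar,L,R,nl,nr [ 0.  0. 81. 31. 31.] j5 19.9
FL 26 0 bar,L,R,nl,nr [11.  0. 78. 32. 32.] j5 15.4
FL 26 15 bar,L,R,nl,nr [ 0. 14. 73. 32. 39.] j5 17.7
FL 26 25 bar,L,R,nl,nr [ 0. 29. 64. 31. 44.] j5 22.2
FL 30 -25 bar,L,R,nl,nr [ 0.  0. 94. 27. 34.] j5 22.5
FL 30 -15 bar,L,R,nl,nr [ 0.  0. 84. 27. 27.] j5 15.8
FL 30 0 bar,L,R,nl,nr [20.  0. 78. 28. 27.] j5 8.7
FL 30 15 bar,L,R,nl,nr [ 2. 19. 73. 27. 34.] j5 12.7
FL 30 25 bar,L,R,nl,nr [ 0. 33. 64. 27. 39.] j5 19.0
FL 34 -25 bar,L,R,nl,nr [ 0.  0. 97. 22. 31.] j5 21.5
FL 34 -15 bar,L,R,nl,nr [ 8.  0. 87. 22. 23.] j5 13.8
FL 34 0 bar,L,R,nl,nr [28.  1. 78. 23. 23.] j5 2.5
FL 34 15 bar,L,R,nl,nr [11. 24. 73. 22. 29.] j5 9.9
FL 34 25 bar,L,R,nl,nr [ 0. 38. 64. 22. 35.] j5 17.7
FM 26 -25 bar,L,R,nl,nr [ 0. 27. 55. 34. 31.] j5 23.0
FM 26 -15 bar,L,R,nl,nr [ 0. 35. 44. 34. 31.] j5 18.3
FM 26 0 bar,L,R,nl,nr [11. 40. 38. 32. 32.] j5 15.2
FM 26 15 bar,L,R,nl,nr [ 0. 43. 35. 31. 34.] j5 19.0
FM 26 25 bar,L,R,nl,nr [ 0. 53. 28. 31. 34.] j5 24.0
FM 30 -25 bar,L,R,nl,nr [ 0. 27. 59. 30
[... 2314 characters left out ...]
5 10.8
NR 26 15 bar,L,R,nl,nr [ 65. 124.  53.  60.  51.] j5 17.2
NR 26 25 bar,L,R,nl,nr [ 51. 138.  40.  65.  51.] j5 23.0
NR 30 -25 bar,L,R,nl,nr [ 56.  97. 109.  33.  51.] j5 14.8
NR 30 -15 bar,L,R,nl,nr [ 70.  99. 100.  40.  51.] j5 7.9
NR 30 0 bar,L,R,nl,nr [ 90. 110.  80.  51.  52.] j5 5.0
NR 30 15 bar,L,R,nl,nr [ 72. 128.  57.  61.  51.] j5 15.0
NR 30 25 bar,L,R,nl,nr [ 59. 143.  44.  67.  50.] j5 22.0
NR 34 -25 bar,L,R,nl,nr [ 63.  97. 114.  31.  50.] j5 15.3
NR 34 -15 bar,L,R,nl,nr [ 76. 100. 105.  39.  51.] j5 8.3
NR 34 0 bar,L,R,nl,nr [ 96. 113.  85.  51.  52.] j5 5.5
NR 34 15 bar,L,R,nl,nr [ 79. 133.  62.  62.  51.] j5 15.6
NR 34 25 bar,L,R,nl,nr [ 65. 148.  48.  68.  50.] j5 22.7
```

```bash
cat > tgt.py <<'E'
import sys
from clr import *
from workcell import env
from scipy.spatial.transform import Rotation as R
# args: postx posty gz lean psi back
def go(px,py,gz,lean,psi,back,off=3):
    s=env.state(); x,y,z=axes(lean,psi); M=np.c_[x,y,z]
    hz=np.array([z[0],z[1],0])/np.hypot(z[0],z[1])
    gp=np.array([px,py,gz])-off*hz; tcp=gp+(19-back)*z
    C=R.from_euler("xyz",s["ee_rot"],degrees=True)
    rv=(R.from_matrix(M)*C.inv()).as_rotvec()
    print("t",round(s["time_s"],2),"now",np.round(s["ee_pos"],1),np.round(s["ee_rot"],1),"q",np.round(s["qpos"],1),"w",round(s["gripper_width"],1),"F",np.round(s["force"],1))
    print("tcp",tcp.round(1),"d",(tcp-s["ee_pos"]).round(1),"rotvec",rv.round(3),"zdir",z.round(3),"j5",ikd(tcp,lean,psi).round(1),"clr bar,L,R",clear(gp-back*z,lean,psi))
if __name__=="__main__": go(*map(float,sys.argv[1:]))
E
python3 tgt.py 653.7 41 58 34 13 80; python3 tgt.py 653.7 41 58 34 13 0;python3 tgt.py 574 39.5 58 34 13 0;python3 tgt.py 574 39.5 58 34 13 80
```

```text
t 2.8 now [584.5  41.8 154.5] [146.    0.9  90.5] q [  4.7   9.7 121.  -11.5  15.8 -76. ] w 45.5 F [ 0.1 -0.1  0.5]
tcp [617.5  32.7 108.6] d [ 33.   -9.1 -45.9] rotvec [0.016 0.001 0.218] zdir [ 0.545  0.126 -0.829] j5 13.4 clr bar,L,R [16. 67. 77. 92. 89.]
t 2.8 now [584.5  41.8 154.5] [146.    0.9  90.5] q [  4.7   9.7 121.  -11.5  15.8 -76. ] w 45.5 F [ 0.1 -0.1  0.5]
tcp [661.1  42.7  42.2] d [  76.6    1.  -112.2] rotvec [0.016 0.001 0.218] zdir [ 0.545  0.126 -0.829] j5 8.3 clr bar,L,R [15. 22. 76. 22. 27.]
t 2.8 now [584.5  41.8 154.5] [146.    0.9  90.5] q [  4.7   9.7 121.  -11.5  15.8 -76. ] w 45.5 F [ 0.1 -0.1  0.5]
tcp [581.4  41.2  42.2] d [  -3.1   -0.5 -112.2] rotvec [0.016 0.001 0.218] zdir [ 0.545  0.126 -0.829] j5 8.7 clr bar,L,R [ 81. 100. 103.  51.  42.]
t 2.8 now [584.5  41.8 154.5] [146.    0.9  90.5] q [  4.7   9.7 121.  -11.5  15.8 -76. ] w 45.5 F [ 0.1 -0.1  0.5]
tcp [537.8  31.2 108.6] d [-46.7 -10.6 -45.9] rotvec [0.016 0.001 0.218] zdir [ 0.545  0.126 -0.829] j5 11.6 clr bar,L,R [ 96. 145. 130. 131. 122.]
```

>>> drive_tool(motion=[[[0.0033,-0.0009,-0.0046],[0.002,0,0.0272]],[[0.0033,-0.0009,-0.0046],[0.002,0,0.0272]],[[0.0033,-0.0009,-0.0046],[0.002,0,0.0272]],[[0.0033,-0.0009,-0.0046],[0.002,0,0.0272]],[[0.0033,-0.0009,-0.0046],[0.002,0,0.0272]],[[0.0033,-0.0009,-0.0046],[0.002,0,0.0272]],[[0.0033,-0.0009,-0.0046],[0.002,0,0.0272]],[[0.0033,-0.0009,-0.0046],[0.002,0,0.0272]],[[0.0033,-0.0009,-0.0046],[0,0,0]],[[0.0033,-0.0009,-0.0046],[0,0,0]]])

```text
time_s: 3.63
ee_pos: [617.9, 32.2, 108.0]
ee_rot: [145.9, -0.0, 103.0]
force: [1.0, -0.0, -0.3]
gripper_width: 45.4
```

```bash
python3 tgt.py 653.7 41 58 34 13 0; python3 - <<'E'
from h import *
import cv2
p=env.camera_params("wrist"); im=env.grab_frame("wrist")[:,:,::-1].copy()
for P in [(653.7,41,64),(654.5,-39.5,64),(575,-41,64)]:
    u=proj("wrist",P,p)[0]; cv2.drawMarker(im,tuple(int(round(v)) for v in u),(0,255,255),0,12,1); print(u)
cv2.imwrite("pics/w2.png",im); cv2.imwrite("pics/scene2.png",env.grab_frame("scene")[:,:,::-1])
E
```

```text
t 3.63 now [617.9  32.2 108. ] [145.9  -0.  103. ] q [  -2.8   16.5  120.4   41.8   13.3 -144.2] w 45.4 F [ 1.  -0.  -0.3]
tcp [661.1  42.7  42.2] d [ 43.2  10.5 -65.7] rotvec [-0.001  0.002  0.001] zdir [ 0.545  0.126 -0.829] j5 8.3 clr bar,L,R [15. 22. 76. 22. 27.]
[323.67205228 223.47503259]
[207.3986723 208.7887839]
[199.66799933 114.18046001]
```

View pics/w2.png

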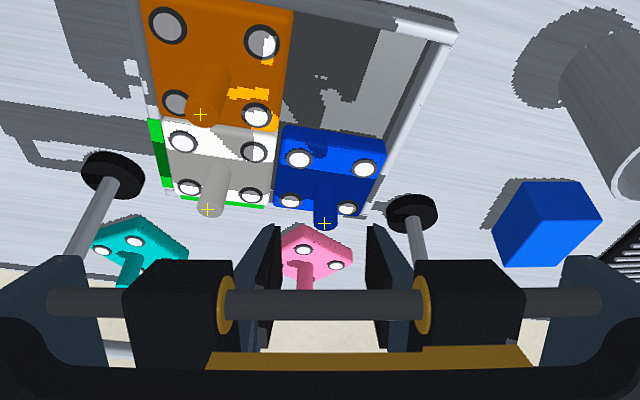

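View pics/scene2.png

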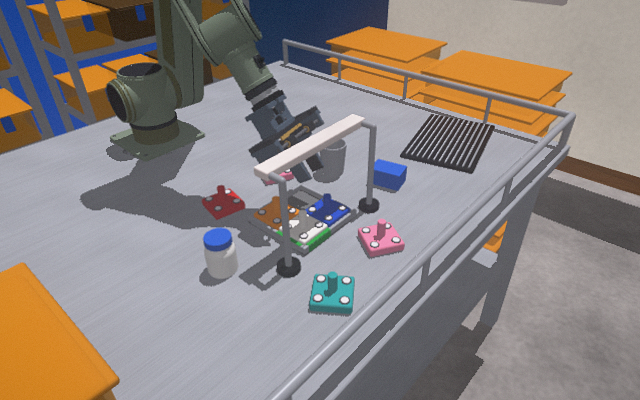

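```bash
cat > grid.py <<'E'
from clr import *
def wr(tcp,lean,psi):
    z=axes(lean,psi)[2]; w=tcp-335.66*z; h=np.hypot(w[0],w[1]); r=np.sqrt(h**2-11.5**2); q1=np.arctan2(w[1],w[0])-np.arcsin(11.5/h)
    f=lambda q:[591.8*np.sin(q[0])+417*np.sin(q.sum())+25.2*np.cos(q.sum())-r,140.3+591.8*np.cos(q[0])+417*np.cos(q.sum())-25.2*np.sin(q.sum())-w[2]]
    q=fsolve(f,np.radians([10,125])); s=q.sum()
    lat=np.array([-np.sin(q1),np.cos(q1),0])@z; up=np.array([np.cos(q1)*np.cos(s),np.sin(q1)*np.cos(s),-np.sin(s)])@z
    return np.degrees([np.hypot(lat,up),np.arctan2(lat,up)]).round(1)
if __name__=="__main__":
  for nm,(a,b) in dict(FL=(40,40),ML=(10,40),NL=(-40,40),FM=(40,0),FR=(40,-40),MR=(10,-40),NR=(-40,-40)).items():
    for lean in (24,27,30):
      for psi in (-8,1,8):
        z=axes(lean,psi)[2]; hz=np.array([z[0],z[1],0])/np.hypot(z[0],z[1])
        gp=np.array([*(T0+[a,b]),58.])-8*hz
        print(nm,lean,psi,"bar,L,R,nl,nr",clear(gp,lean,psi),"j5,j4",wr(gp+19*z,lean,psi))
E
python3 grid.py
```

```text
FL 24 -8 bar,L,R,nl,nr [ 0.  0. 80. 33. 33.] j5,j4 [ 19.3 -16. ]
FL 24 1 bar,L,R,nl,nr [12.  0. 78. 34. 34.] j5,j4 [17.9 -2.4]
FL 24 8 bar,L,R,nl,nr [ 2.  6. 77. 33. 36.] j5,j4 [18.3  8.9]
FL 27 -8 bar,L,R,nl,nr [ 6.  0. 81. 30. 30.] j5,j4 [ 15.2 -23.7]
FL 27 1 bar,L,R,nl,nr [19.  0. 78. 30. 30.] j5,j4 [13.2 -3.8]
FL 27 8 bar,L,R,nl,nr [ 9. 10. 77. 30. 32.] j5,j4 [13.7 13.7]
FL 30 -8 bar,L,R,nl,nr [13.  0. 82. 27. 27.] j5,j4 [ 11.4 -37.3]
FL 30 1 bar,L,R,nl,nr [25.  2. 78. 27. 27.] j5,j4 [ 8.2 -6.9]
FL 30 8 bar,L,R,nl,nr [16. 13. 77. 27. 28.] j5,j4 [ 9.1 23.9]
ML 24 -8 bar,L,R,nl,nr [26. 11. 89. 34. 38.] j5,j4 [ 17.6 -18. ]
ML 24 1 bar,L,R,nl,nr [39. 25. 83. 34. 34.] j5,j4 [16.1 -2.9]
ML 24 8 bar,L,R,nl,nr [29. 36. 81. 34. 33.] j5,j4 [16.5  9.8]
ML 27 -8 bar,L,R,nl,nr [33. 15. 91. 31. 37.] j5,j4 [ 13.6 -27.4]
ML 27 1 bar,L,R,nl,nr [45. 29. 84. 32. 32.] j5,j4 [11.3 -4.8]
ML 27 8 bar,L,R,nl,nr [36. 39. 81. 31. 30.] j5,j4 [11.9 15.8]
ML 30 -8 bar,L,R,nl,nr [39. 18. 93. 29. 35.] j5,j4 [ 10.1 -44.8]
ML 30 1 bar,L,R,nl,nr [51. 32. 85. 29. 29.] j5,j4 [ 6.3 -9.9]
ML 30 8 bar,L,R,nl,nr [42. 4
[... 2246 characters left out ...]
. 30. 30.] j5,j4 [ 7.5 31.3]
MR 30 8 bar,L,R,nl,nr [43. 92. 23. 34. 29.] j5,j4 [11.3 48.6]
NR 24 -8 bar,L,R,nl,nr [ 73. 101.  89.  49.  54.] j5,j4 [13.3 -6.6]
NR 24 1 bar,L,R,nl,nr [ 86. 109.  76.  54.  54.] j5,j4 [13.7 13.8]
NR 24 8 bar,L,R,nl,nr [ 76. 117.  66.  58.  54.] j5,j4 [15.7 25.9]
NR 27 -8 bar,L,R,nl,nr [ 79. 103.  93.  48.  54.] j5,j4 [  8.4 -12. ]
NR 27 1 bar,L,R,nl,nr [ 91. 112.  80.  55.  55.] j5,j4 [ 9.2 24.1]
NR 27 8 bar,L,R,nl,nr [ 81. 121.  69.  58.  54.] j5,j4 [12.3 40.1]
NR 30 -8 bar,L,R,nl,nr [ 84. 105.  97.  48.  54.] j5,j4 [  3.7 -33.1]
NR 30 1 bar,L,R,nl,nr [ 96. 115.  84.  55.  55.] j5,j4 [ 5.4 52.5]
NR 30 8 bar,L,R,nl,nr [ 86. 124.  73.  59.  54.] j5,j4 [10.1 63.5]
```

The wrist marker sits on the blue post top at about (324,223), so localisation agrees. Joint 6 is near its limit at this yaw, so I'm replanning with lean 28° and yaw ±7°.

```bash
python3 tgt.py 653.7 41 57 28 7 80 8; python3 tgt.py 653.7 41 57 28 7 0 8
```

```text
t 3.73 now [617.6  32.3 107.4] [146.  -0. 103.] q [  -2.8   16.5  120.4   41.7   13.3 -144.1] w 45.6 F [-1.6 -1.  -0.2]
tcp [617.3  36.5 110.9] d [-0.3  4.2  3.4] rotvec [-0.019  0.104 -0.104] zdir [ 0.466  0.057 -0.883] j5 19.9 clr bar,L,R [ 16.  48.  81. 100.  99.]
t 3.73 now [617.6  32.3 107.4] [146.  -0. 103.] q [  -2.8   16.5  120.4   41.7   13.3 -144.1] w 45.6 F [-1.6 -1.  -0.2]
tcp [654.6  41.1  40.2] d [ 37.    8.8 -67.2] rotvec [-0.019  0.104 -0.104] zdir [ 0.466  0.057 -0.883] j5 11.8 clr bar,L,R [14. 10. 79. 28. 29.]
```

>>> drive_tool(motion=[[[0,0.0005,0.0004],[-0.0024,0.013,-0.013]],[[0,0.0005,0.0004],[-0.0024,0.013,-0.013]],[[0,0.0005,0.0004],[-0.0024,0.013,-0.013]],[[0,0.0005,0.0004],[-0.0024,0.013,-0.013]],[[0,0.0005,0.0004],[-0.0024,0.013,-0.013]],[[0,0.0005,0.0004],[-0.0024,0.013,-0.013]],[[0,0.0005,0.0004],[-0.0024,0.013,-0.013]],[[0,0.0005,0.0004],[-0.0024,0.013,-0.013]],[[0,0,0],[0,0,0]],[[0,0,0],[0,0,0]]])

```text
time_s: 4.57
ee_pos: [617.5, 36.7, 111.7]
ee_rot: [151.9, 0.1, 97.1]
force: [-1.0, 0.6, -0.5]
gripper_width: 45.4
```

```bash
python3 tgt.py 653.7 41 57 28 7 0 8
```

```text
t 4.57 now [617.5  36.7 111.7] [1.519e+02 1.000e-01 9.710e+01] q [   0.8   16.6  115.7    8.5   19.9 -103.6] w 45.4 F [-1.   0.6 -0.5]
tcp [654.6  41.1  40.2] d [ 37.1   4.4 -71.5] rotvec [ 0.001  0.002 -0.001] zdir [ 0.466  0.057 -0.883] j5 11.8 clr bar,L,R [14. 10. 79. 28. 29.]
```

>>> drive_tool(motion=[[[0.004,0.0005,-0.0078],[0,0,0]],[[0.004,0.0005,-0.0078],[0,0,0]],[[0.004,0.0005,-0.0078],[0,0,0]],[[0.004,0.0005,-0.0078],[0,0,0]],[[0.004,0.0005,-0.0078],[0,0,0]],[[0.004,0.0005,-0.0078],[0,0,0]],[[0.004,0.0005,-0.0078],[0,0,0]],[[0.004,0.0005,-0.0078],[0,0,0]],[[0.004,0.0004,-0.0078],[0,0,0]],[[0.001,0,-0.001],[0,0,0]]])

```text
time_s: 5.4
ee_pos: [654.2, 40.8, 38.2]
ee_rot: [152.1, 0.1, 97.0]
force: [0.3, -0.7, -0.8]
gripper_width: 45.4
```

```bash
python3 tgt.py 653.7 41 57 28 7 0 8; python3 - <<'E'
from h import *
import cv2
cv2.imwrite("pics/w3.png",env.grab_frame("wrist")[:,:,::-1]);a=env.grab_frame("side")[:,:,::-1]
cv2.imwrite("pics/s3.png",cv2.resize(a[60:320,200:470],None,fx=2.2,fy=2.2))
E
```

```text
t 5.4 now [654.2  40.8  38.2] [1.521e+02 1.000e-01 9.700e+01] q [   1.2   25.5  115.4   13.4   11.6 -108.3] w 45.4 F [ 0.3 -0.7 -0.8]
tcp [654.6  41.1  40.2] d [0.4 0.3 2. ] rotvec [ 0.001 -0.001 -0.   ] zdir [ 0.466  0.057 -0.883] j5 11.8 clr bar,L,R [14. 10. 79. 28. 29.]
```

View pics/w3.png

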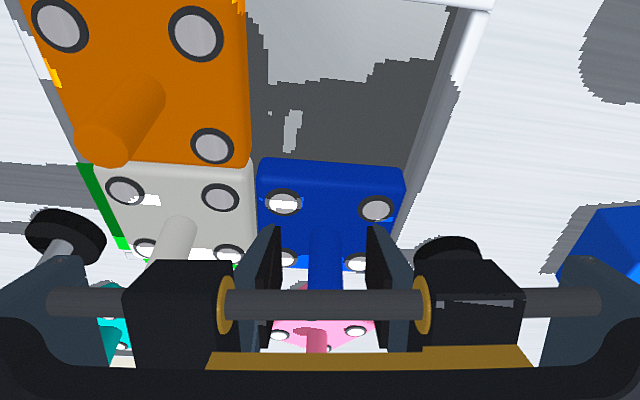

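View pics/s3.png

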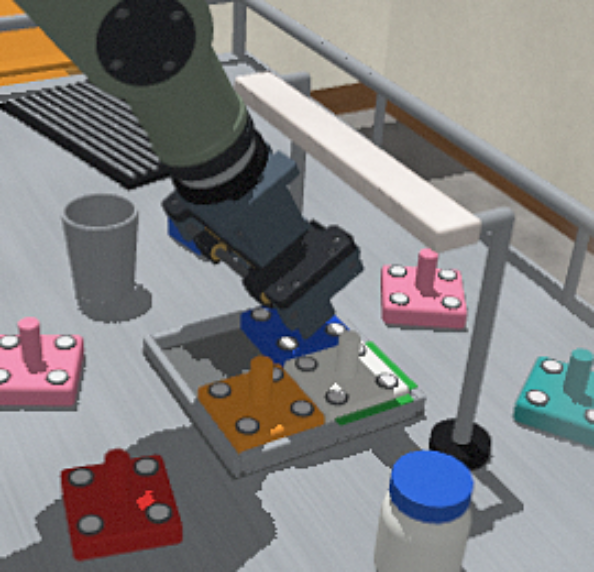

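>>> drive_tool(motion=[[[0,0,0.0015],[0,0,0]],[[0,0,0],[0,0,0]],[[0,0,0],[0,0,0]],[[0,0,0],[0,0,0]],[[0,0,0],[0,0,0]],[[0,0,0],[0,0,0]],[[0,0,0],[0,0,0]],[[-0.002,0,0],[0,0,0]],[[-0.004,0,0],[0,0,0]],[[-0.004,0,0],[0,0,0]]], claw=0, force=20)

```text
time_s: 6.33
ee_pos: [645.0, 40.6, 42.1]
ee_rot: [151.8, 0.1, 97.0]
force: [2.8, 0.1, 2.0]
gripper_width: 17.3
```

>>> drive_tool(motion=[[[-0.006,-0.0001,0],[0,0,0]],[[-0.007,-0.0001,0],[0,0,0]],[[-0.007,-0.0001,0],[0,0,0]],[[-0.007,-0.0001,0],[0,0,0]],[[-0.007,-0.0001,0],[0,0,0]],[[-0.007,-0.0001,0],[0,0,0]],[[-0.007,-0.0001,0],[0,0,0]],[[-0.007,-0.0001,0],[0,0,0]],[[-0.004,-0.0001,0],[0,0,0]],[[-0.002,0,0],[0,0,0]]])

```text
time_s: 7.17
ee_pos: [583.2, 39.8, 42.1]
ee_rot: [151.9, 0.1, 97.0]
force: [3.2, -0.4, 3.6]
gripper_width: 17.5
```

```bash
python3 tgt.py 574.5 39.5 57 28 7 0 8; python3 - <<'E'
from h import *
import cv2
cv2.imwrite("pics/w4.png",env.grab_frame("wrist")[:,:,::-1]);a=env.grab_frame("side")[:,:,::-1]
cv2.imwrite("pics/s4.png",cv2.resize(a[140:300,240:440],None,fx=3.6,fy=3.6))
E
```

```text
t 7.17 now [583.2  39.8  42.1] [1.519e+02 1.000e-01 9.700e+01] q [   1.3   20.6  124.4   20.6    7.5 -115.6] w 17.5 F [ 3.2 -0.4  3.6]
tcp [575.4  39.6  40.2] d [-7.8 -0.2 -1.9] rotvec [ 0.001  0.002 -0.   ] zdir [ 0.466  0.057 -0.883] j5 6.9 clr bar,L,R [ 84.  89. 107.  53.  49.]
```

View pics/w4.png

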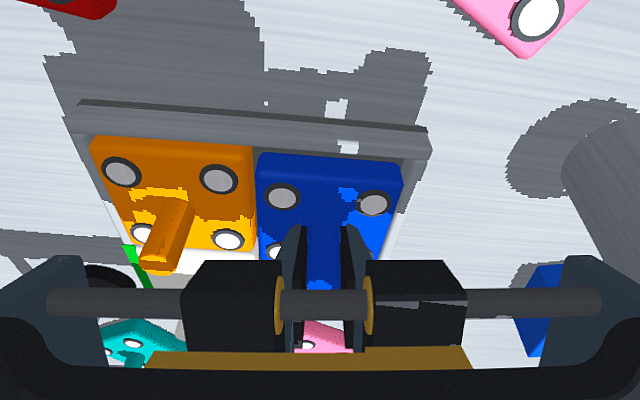

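View pics/s4.png

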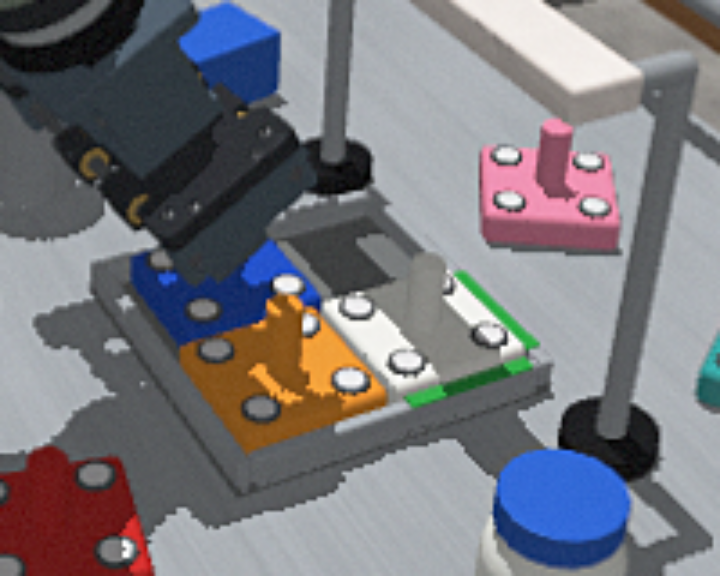

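>>> drive_tool(motion=[[[-0.002,0,0],[0,0,0]],[[-0.002,0,0],[0,0,0]],[[-0.002,0,0],[0,0,0]],[[-0.001,0,0],[0,0,0]],[[-0.001,0,0],[0,0,0]],[[-0.0005,0,0],[0,0,0]],[[0,0,0],[0,0,0]],[[0,0,0],[0,0,0]],[[0,0,0],[0,0,0]],[[0,0,0],[0,0,0]]])

```text
time_s: 8.1
ee_pos: [575.4, 39.8, 42.1]
ee_rot: [151.9, 0.1, 97.0]
force: [3.1, -0.9, 5.8]
gripper_width: 17.4
```

```bash
python3 tgt.py 574.5 39.5 57 28 7 0 8; python3 - <<'E'
from h import *
import cv2
cv2.imwrite("pics/w5.png",env.grab_frame("wrist")[:,:,::-1]);a=env.grab_frame("side")[:,:,::-1]
cv2.imwrite("pics/s5.png",cv2.resize(a[140:300,240:440],None,fx=3.6,fy=3.6))
E
```

```text
t 8.1 now [575.4  39.8  42.1] [1.519e+02 1.000e-01 9.700e+01] q [   1.3   20.1  125.4   22.     7.  -116.9] w 17.4 F [ 3.1 -0.9  5.8]
tcp [575.4  39.6  40.2] d [-0.  -0.2 -1.8] rotvec [ 0.001  0.002 -0.   ] zdir [ 0.466  0.057 -0.883] j5 6.9 clr bar,L,R [ 84.  89. 107.  53.  49.]
```

View pics/w5.png

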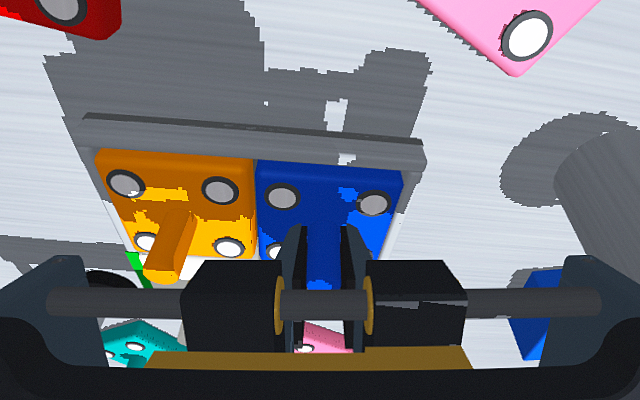

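View pics/s5.png

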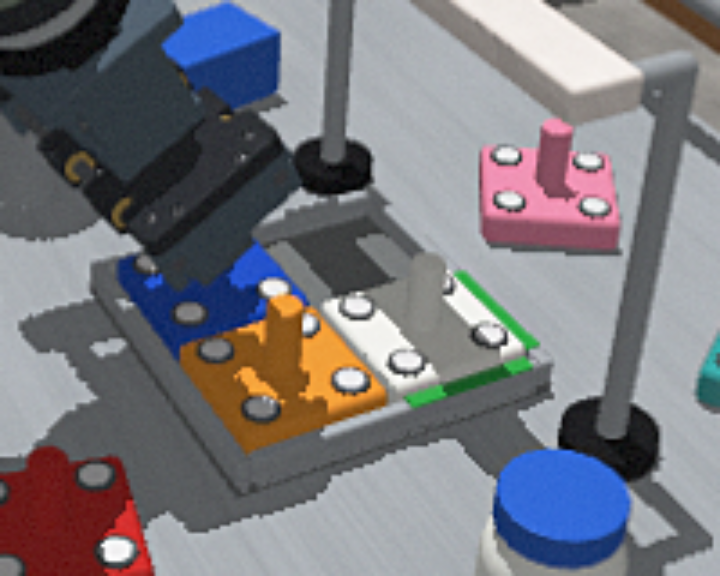

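>>> drive_tool(motion=[[[0,0,0],[0,0,0]],[[0,0,0],[0,0,0]],[[0,0,0],[0,0,0]],[[-0.0023,-0.0003,0.0044],[0,0,0]],[[-0.0056,-0.0007,0.0106],[0,0,0]],[[-0.0056,-0.0007,0.0106],[0,0,0]],[[-0.0056,-0.0007,0.0106],[0,0,0]],[[-0.0056,-0.0007,0.0106],[0,0,0]],[[-0.0056,-0.0007,0.0106],[0,0,0]],[[-0.0056,-0.0007,0.0106],[0,0,0]]], claw=0.5)

```text
time_s: 9.03
ee_pos: [536.7, 35.4, 108.5]
ee_rot: [152.2, 0.0, 97.0]
force: [0.3, 0.2, 0.0]
gripper_width: 45.8
```

```bash
python3 - <<'E'
from h import *
import cv2
p=env.camera_params("wrist"); cv2.imwrite("pics/w6.png",env.grab_frame("wrist")[:,:,::-1])
cv2.imwrite("pics/side6.png",env.grab_frame("side")[:,:,::-1])
E
python3 tgt.py 654.5 -39.5 57 28 -7 100 8
```

```text
t 9.13 now [537.7  35.4 109.9] [1.52e+02 1.00e-01 9.70e+01] q [   0.7   10.5  125.1   10.1   16.7 -105.3] w 45.8 F [ 1.1 -0.2 -0.7]
tcp [608.8 -33.9 128.5] d [ 71.1 -69.3  18.6] rotvec [ 0.001 -0.    -0.245] zdir [ 0.466 -0.057 -0.883] j5 22.0 clr bar,L,R [ 23.  83.  64. 118. 120.]
```

View pics/w6.png

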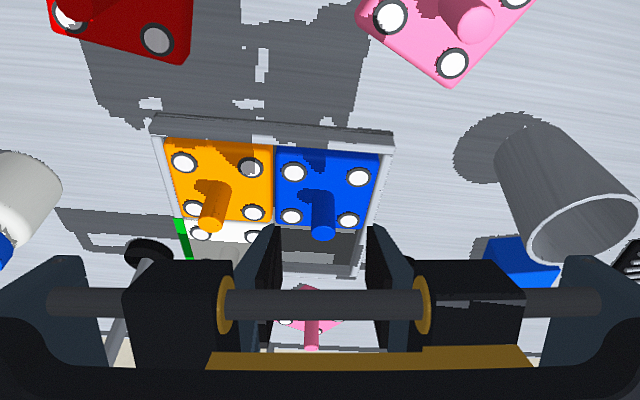

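View pics/side6.png

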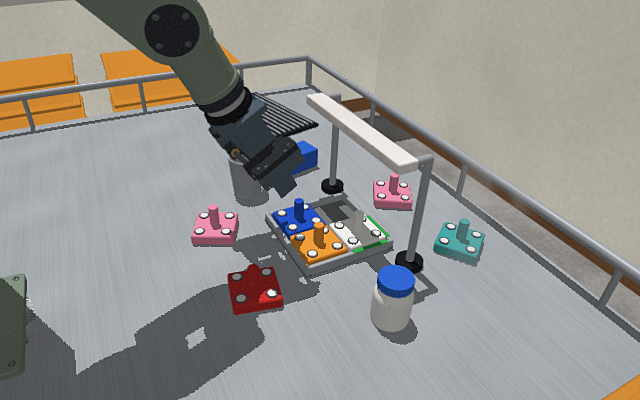

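Blue sits flush in near left (wrist 322,190). Next is the white pre-grasp.

>>> drive_tool(motion=[[[0.003,-0.0069,0.0019],[0,0,-0.0245]],[[0.007,-0.0069,0.0019],[0,0,-0.0245]],[[0.0076,-0.0069,0.0019],[0,0,-0.0245]],[[0.0076,-0.0069,0.0019],[0,0,-0.0245]],[[0.0076,-0.0069,0.0019],[0,0,-0.0245]],[[0.0076,-0.0069,0.0019],[0,0,-0.0245]],[[0.0076,-0.0069,0.0019],[0,0,-0.0245]],[[0.0076,-0.0069,0.0019],[0,0,-0.0245]],[[0.0076,-0.0069,0.0019],[0,0,-0.0245]],[[0.0076,-0.0069,0.0019],[0,0,-0.0245]]])

```text
time_s: 9.97
ee_pos: [609.0, -33.8, 126.6]
ee_rot: [152.2, 0.1, 82.9]
force: [0.7, -0.1, -0.3]
gripper_width: 45.5
```

```bash
python3 tgt.py 654.5 -39.5 57 28 -7 0 8; python3 - <<'E'
from h import *
import cv2
p=env.camera_params("wrist"); im=env.grab_frame("wrist")[:,:,::-1].copy()
for P in [(654.5,-39.5,64),(575,-41,64),(574.3,39.5,64)]:
    u=proj("wrist",P,p)[0]; cv2.drawMarker(im,tuple(int(round(v)) for v in u),(0,0,255),0,12,1)
cv2.imwrite("pics/w7.png",im)
E
```

```text
t 9.97 now [609.  -33.8 126.6] [1.522e+02 1.000e-01 8.290e+01] q [ -3.2  14.9 115.4  -5.   22.1 -82. ] w 45.5 F [ 0.7 -0.1 -0.3]
tcp [655.4 -39.6  40.2] d [ 46.4  -5.8 -86.4] rotvec [ 0.001 -0.003  0.001] zdir [ 0.466 -0.057 -0.883] j5 11.6 clr bar,L,R [12. 77. 14. 30. 28.]
```

View pics/w7.png

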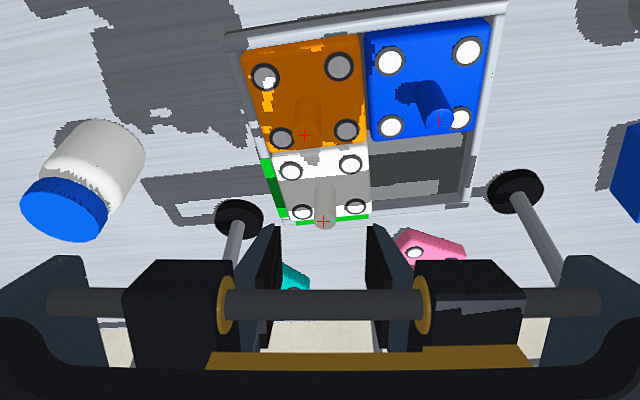

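>>> drive_tool(motion=[[[0.005,-0.0006,-0.0095],[0,0,0]],[[0.005,-0.0006,-0.0095],[0,0,0]],[[0.005,-0.0006,-0.0095],[0,0,0]],[[0.005,-0.0006,-0.0095],[0,0,0]],[[0.005,-0.0006,-0.0095],[0,0,0]],[[0.005,-0.0006,-0.0095],[0,0,0]],[[0.005,-0.0006,-0.0095],[0,0,0]],[[0.005,-0.0006,-0.0095],[0,0,0]],[[0.004,-0.0006,-0.006],[0,0,0]],[[0.002,-0.0002,-0.003],[0,0,0]]])

```text
time_s: 10.85
ee_pos: [656.0, -39.3, 42.2]
ee_rot: [152.0, 0.1, 83.0]
force: [-0.6, -0.2, -0.5]
gripper_width: 46.1
```

```bash
python3 tgt.py 654.5 -39.5 57 28 -7 0 8; python3 - <<'E'
from h import *
import cv2
cv2.imwrite("pics/w8.png",env.grab_frame("wrist")[:,:,::-1]);a=env.grab_frame("side")[:,:,::-1]
cv2.imwrite("pics/s8.png",cv2.resize(a[60:320,200:470],None,fx=2.2,fy=2.2))
E
```

```text
t 10.85 now [656.  -39.3  42.2] [1.52e+02 1.00e-01 8.30e+01] q [ -3.6  25.3 115.   -8.2  12.  -79. ] w 46.1 F [-0.6 -0.2 -0.5]
tcp [655.4 -39.6  40.2] d [-0.5 -0.3 -2. ] rotvec [ 0.001 -0.001  0.   ] zdir [ 0.466 -0.057 -0.883] j5 11.6 clr bar,L,R [12. 77. 14. 30. 28.]
```

View pics/w8.png

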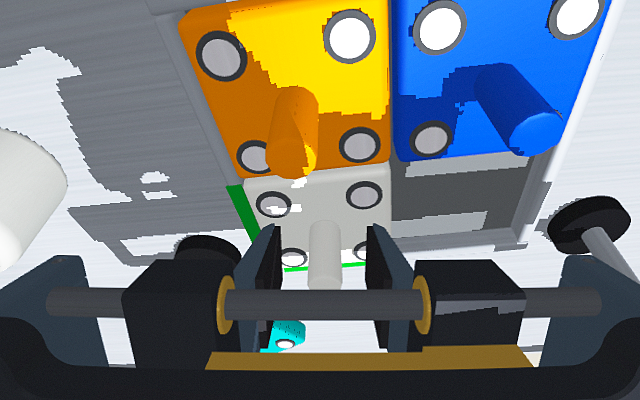

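View pics/s8.png

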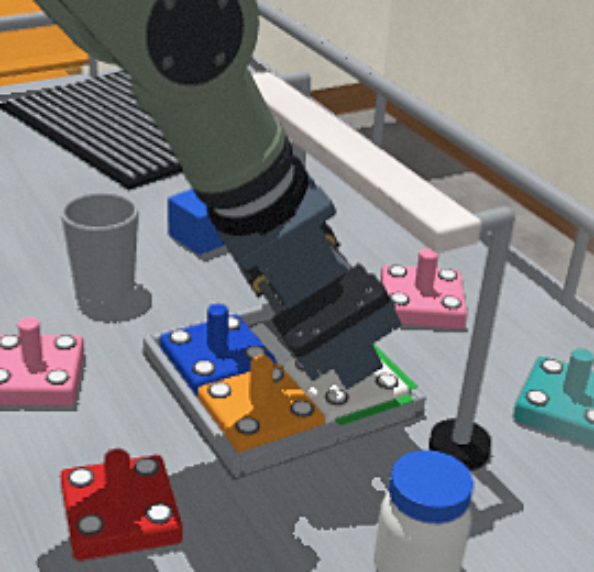

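>>> drive_tool(motion=[[[0,0,0],[0,0,0]],[[0,0,0],[0,0,0]],[[0,0,0],[0,0,0]],[[0,0,0],[0,0,0]],[[0,0,0],[0,0,0]],[[0,0,0],[0,0,0]],[[0,0.002,0],[0,0,0]],[[0,0.003,0],[0,0,0]],[[0,0.003,0],[0,0,0]],[[0,0.003,0],[0,0,0]]], claw=0, force=25)

```text
time_s: 11.78
ee_pos: [656.3, -28.2, 44.1]
ee_rot: [151.9, 0.1, 83.0]
force: [-0.5, -2.6, 3.4]
gripper_width: 17.5
```

>>> drive_tool(motion=[[[0,0.004,0],[0,0,0]],[[0,0.004,0],[0,0,0]],[[0,0.004,0],[0,0,0]],[[0,0.004,0],[0,0,0]],[[0,0.004,0],[0,0,0]],[[0,0.004,0],[0,0,0]],[[0,0.003,0],[0,0,0]],[[0,0.002,0],[0,0,0]],[[0,0,0],[0,0,0]],[[0,0,0],[0,0,0]]])

```text
time_s: 12.62
ee_pos: [656.2, 1.5, 44.1]
ee_rot: [151.9, 0.1, 83.0]
force: [-0.4, -1.8, 5.8]
gripper_width: 17.2
```

```bash
python3 tgt.py 654 0.5 57 28 7 100 8; python3 - <<'E'
from h import *
import cv2
cv2.imwrite("pics/w9.png",env.grab_frame("wrist")[:,:,::-1])
E
```

```text
t 12.62 now [656.2   1.5  44.1] [1.519e+02 1.000e-01 8.300e+01] q [  1.1  25.1 114.9 -17.8  12.6 -65.5] w 17.2 F [-0.4 -1.8  5.8]
tcp [608.3  -5.1 128.5] d [-47.9  -6.6  84.4] rotvec [0.001 0.002 0.244] zdir [ 0.466  0.057 -0.883] j5 23.0 clr bar,L,R [ 26.  75.  55. 121. 119.]
```

View pics/w9.png

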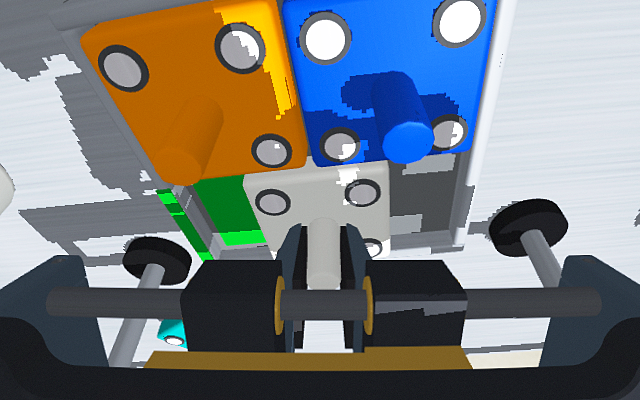

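>>> drive_tool(motion=[[[0,0,0],[0,0,0]],[[0,0,0],[0,0,0]],[[0,0,0],[0,0,0]],[[-0.003,0.0004,0.0055],[0,0,0]],[[-0.006,0.0007,0.0113],[0,0,0]],[[-0.006,0.0007,0.0113],[0,0,0]],[[-0.006,0.0007,0.0113],[0,0,0]],[[-0.006,0.0007,0.0113],[0,0,0]],[[-0.006,0.0007,0.0113],[0,0,0]],[[-0.006,0.0007,0.0113],[0,0,0]]], claw=0.5)

```text
time_s: 13.5
ee_pos: [616.1, 5.5, 118.6]
ee_rot: [151.9, 0.1, 83.0]
force: [0.5, -0.2, -0.8]
gripper_width: 45.7
```

```bash
python3 tgt.py 654.5 0.8 57 28 7 90 8; python3 - <<'E'
from h import *
import cv2
p=env.camera_params("wrist"); im=env.grab_frame("wrist")[:,:,::-1].copy()
for P in [(654.5,0.8,64)]:
    u=proj("wrist",P,p)[0]; cv2.drawMarker(im,tuple(int(round(v)) for v in u),(0,0,255),0,12,1)
cv2.imwrite("pics/w10.png",im)
E
```

```text
t 13.5 now [616.1   5.5 118.6] [1.519e+02 1.000e-01 8.300e+01] q [  1.7  16.  115.3 -11.5  21.2 -71.6] w 45.7 F [ 0.5 -0.2 -0.8]
tcp [613.5  -4.2 119.7] d [-2.6 -9.7  1. ] rotvec [0.001 0.002 0.245] zdir [ 0.466  0.057 -0.883] j5 21.9 clr bar,L,R [ 21.  69.  50. 111. 109.]
```

View pics/w10.png

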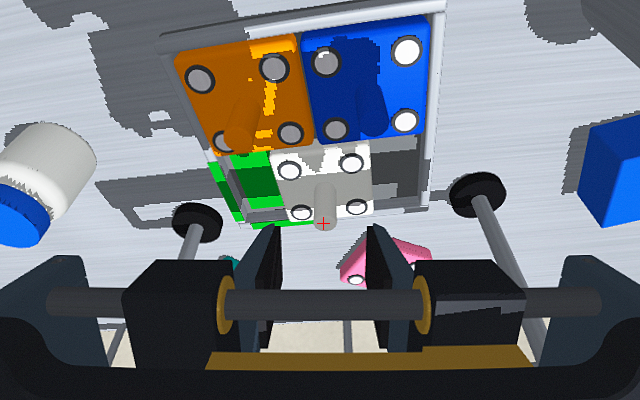

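>>> drive_tool(motion=[[[-0.0003,-0.001,0],[0,0,0.0272]],[[-0.0003,-0.001,0],[0,0,0.0272]],[[-0.0003,-0.001,0],[0,0,0.0272]],[[-0.0003,-0.001,0],[0,0,0.0272]],[[-0.0003,-0.001,0],[0,0,0.0272]],[[-0.0003,-0.001,0],[0,0,0.0272]],[[-0.0003,-0.001,0],[0,0,0.0272]],[[-0.0003,-0.001,0],[0,0,0.0272]],[[-0.0003,-0.001,0],[0,0,0.0272]],[[0,0,0],[0,0,0]]])

```text
time_s: 14.38
ee_pos: [614.0, -4.1, 117.3]
ee_rot: [151.9, 0.1, 97.0]
force: [0.3, 0.9, -0.6]
gripper_width: 45.6
```

```bash
python3 tgt.py 654.5 0.8 58 28 7 0 8
```

```text
t 14.38 now [614.   -4.1 117.3] [1.519e+02 1.000e-01 9.700e+01] q [  -4.3   16.   115.7   14.5   21.4 -113.5] w 45.6 F [ 0.3  0.9 -0.6]
tcp [655.4   0.9  41.2] d [ 41.4   5.  -76. ] rotvec [0.001 0.001 0.   ] zdir [ 0.466  0.057 -0.883] j5 12.9 clr bar,L,R [14. 41. 39. 29. 29.]
```

>>> drive_tool(motion=[[[0.0047,0.0006,-0.0086],[0,0,0]],[[0.0047,0.0006,-0.0086],[0,0,0]],[[0.0047,0.0006,-0.0086],[0,0,0]],[[0.0047,0.0006,-0.0086],[0,0,0]],[[0.0047,0.0006,-0.0086],[0,0,0]],[[0.0047,0.0006,-0.0086],[0,0,0]],[[0.0047,0.0006,-0.0086],[0,0,0]],[[0.0047,0.0006,-0.0086],[0,0,0]],[[0.003,0.0002,-0.005],[0,0,0]],[[0.001,0,-0.002],[0,0,0]]])

```text
time_s: 15.22
ee_pos: [655.8, 1.5, 39.7]
ee_rot: [152.0, 0.1, 97.0]
force: [0.8, -0.6, 0.5]
gripper_width: 45.4
```

>>> drive_tool(motion=[[[0,0,0],[0,0,0]],[[0,0,0],[0,0,0]],[[0,0,0],[0,0,0]],[[0,0,0],[0,0,0]],[[0,0,0],[0,0,0]],[[0,0,0],[0,0,0]],[[0,0.002,0],[0,0,0]],[[0,0.003,0],[0,0,0]],[[0,0.003,0],[0,0,0]],[[0,0.003,0],[0,0,0]]], claw=0)

```text
time_s: 16.05
ee_pos: [655.8, 11.6, 41.8]
ee_rot: [151.9, 0.1, 97.0]
force: [-3.0, -6.2, 3.9]
gripper_width: 17.3
```

```bash
python3 tgt.py 653.5 40.8 58 28 7 0 8
```

```text
t 16.05 now [655.8  11.6  41.8] [1.519e+02 1.000e-01 9.700e+01] q [  -2.1   25.3  115.2   19.7   12.4 -117.3] w 17.3 F [-3.  -6.2  3.9]
tcp [654.4  40.9  41.2] d [-1.4 29.3 -0.6] rotvec [0.002 0.002 0.001] zdir [ 0.466  0.057 -0.883] j5 11.9 clr bar,L,R [14. 11. 78. 29. 30.]
```

>>> drive_tool(motion=[[[0,0.004,0],[0,0,0]],[[0,0.004,0],[0,0,0]],[[-0.0003,0.004,0],[0,0,0]],[[-0.0003,0.004,0],[0,0,0]],[[-0.0003,0.004,0],[0,0,0]],[[-0.0003,0.004,0],[0,0,0]],[[0,0.003,0],[0,0,0]],[[0,0.0015,0],[0,0,0]],[[0,0.0005,0],[0,0,0]],[[0,0,0],[0,0,0]]])

```text
time_s: 16.88
ee_pos: [655.1, 41.5, 41.7]
ee_rot: [151.9, 0.1, 97.0]
force: [-0.6, -2.2, 5.1]
gripper_width: 17.1
```

```bash
python3 tgt.py 653.5 40.8 58 28 7 0 8; python3 - <<'E'
from h import *
import cv2
cv2.imwrite("pics/w11.png",env.grab_frame("wrist")[:,:,::-1]);a=env.grab_frame("side")[:,:,::-1]
cv2.imwrite("pics/s11.png",cv2.resize(a[140:300,240:440],None,fx=3.6,fy=3.6))
E
```

```text
t 16.88 now [655.1  41.5  41.7] [1.519e+02 1.000e-01 9.700e+01] q [   1.3   25.3  115.2   13.    11.8 -107.8] w 17.1 F [-0.6 -2.2  5.1]
tcp [654.4  40.9  41.2] d [-0.7 -0.6 -0.5] rotvec [ 0.001  0.002 -0.   ] zdir [ 0.466  0.057 -0.883] j5 11.9 clr bar,L,R [14. 11. 78. 29. 30.]
```

View pics/w11.png

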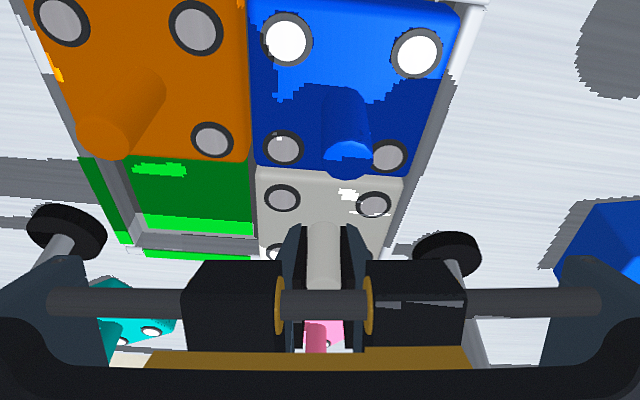

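View pics/s11.png

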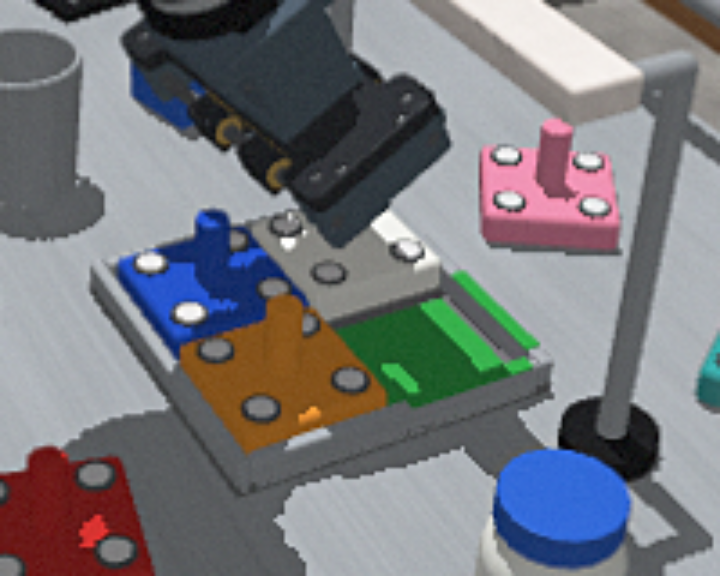

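>>> drive_tool(motion=[[[0,0,0],[0,0,0]],[[0,0,0],[0,0,0]],[[0,0,0],[0,0,0]],[[-0.003,-0.0004,0.0055],[0,0,0]],[[-0.006,-0.0007,0.0113],[0,0,0]],[[-0.006,-0.0007,0.0113],[0,0,0]],[[-0.006,-0.0007,0.0113],[0,0,0]],[[-0.006,-0.0007,0.0113],[0,0,0]],[[-0.006,-0.0007,0.0113],[0,0,0]],[[-0.006,-0.0007,0.0113],[0,0,0]]], claw=0.5)

```text
time_s: 17.82
ee_pos: [614.8, 36.7, 116.2]
ee_rot: [151.9, 0.1, 97.0]
force: [1.0, -0.0, 0.7]
gripper_width: 45.8
```

```bash
python3 tgt.py 575 -41 57 28 -7 90 8; python3 - <<'E'
from h import *
import cv2
p=env.camera_params("wrist"); im=env.grab_frame("wrist")[:,:,::-1].copy()
cv2.imwrite("pics/w12.png",im)
E
```

```text
t 17.82 now [614.8  36.7 116.2] [1.519e+02 1.000e-01 9.700e+01] q [   0.8   16.1  115.7    8.2   20.4 -103.2] w 45.8 F [ 1.  -0.   0.7]
tcp [534.  -36.  119.7] d [-80.8 -72.6   3.5] rotvec [ 0.001  0.002 -0.244] zdir [ 0.466 -0.057 -0.883] j5 18.0 clr bar,L,R [ 98. 133. 135. 138. 143.]
```

View pics/w12.png

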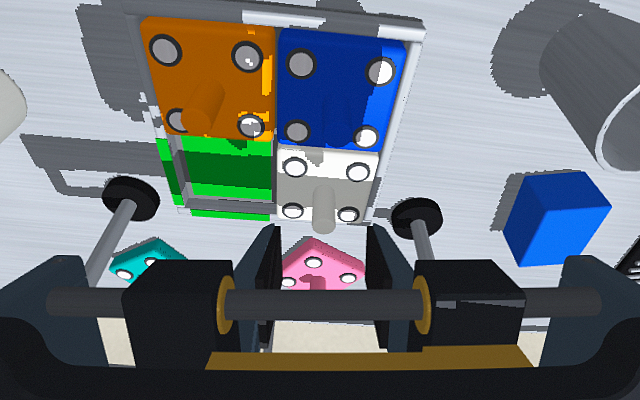

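White is square in far left (wrist 322,185) and the green place is empty. Next is amber.

>>> drive_tool(motion=[[[-0.0085,-0.003,0.0004],[0,0,-0.0244]],[[-0.0085,-0.006,0.0004],[0,0,-0.0244]],[[-0.0085,-0.008,0.0004],[0,0,-0.0244]],[[-0.0085,-0.008,0.0004],[0,0,-0.0244]],[[-0.0085,-0.008,0.0004],[0,0,-0.0244]],[[-0.0085,-0.008,0.0004],[0,0,-0.0244]],[[-0.0085,-0.008,0.0004],[0,0,-0.0244]],[[-0.0085,-0.008,0.0004],[0,0,-0.0244]],[[-0.0085,-0.008,0.0004],[0,0,-0.0244]],[[-0.0045,-0.008,0.0004],[0,0,-0.0244]]])

```text
time_s: 18.7
ee_pos: [533.1, -36.6, 118.5]
ee_rot: [152.0, 0.1, 82.9]
force: [0.5, -0.1, -0.2]
gripper_width: 45.7
```

```bash
python3 tgt.py 575 -41 57.5 28 -7 0 8; python3 - <<'E'
from h import *
import cv2
p=env.camera_params("wrist"); im=env.grab_frame("wrist")[:,:,::-1].copy()
u=proj("wrist",(575,-41,64),p)[0]; cv2.drawMarker(im,tuple(int(round(v)) for v in u),(0,0,255),0,12,1)
cv2.imwrite("pics/w13.png",im)
E
```

```text
t 18.7 now [533.1 -36.6 118.5] [1.52e+02 1.00e-01 8.29e+01] q [ -4.3   9.4 125.   -4.5  17.8 -83.4] w 45.7 F [ 0.5 -0.1 -0.2]
tcp [575.9 -41.1  40.7] d [ 42.8  -4.5 -77.8] rotvec [ 0.001 -0.     0.001] zdir [ 0.466 -0.057 -0.883] j5 6.5 clr bar,L,R [ 82. 105.  93.  48.  54.]
```

View pics/w13.png

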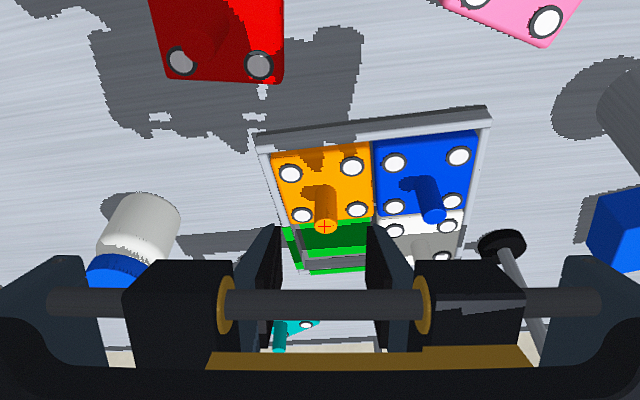

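>>> drive_tool(motion=[[[0.0047,-0.0005,-0.0086],[0,0,0]],[[0.0047,-0.0005,-0.0086],[0,0,0]],[[0.0047,-0.0005,-0.0086],[0,0,0]],[[0.0047,-0.0005,-0.0086],[0,0,0]],[[0.0047,-0.0005,-0.0086],[0,0,0]],[[0.0047,-0.0005,-0.0086],[0,0,0]],[[0.0047,-0.0005,-0.0086],[0,0,0]],[[0.0047,-0.0005,-0.0086],[0,0,0]],[[0.004,-0.0003,-0.006],[0,0,0]],[[0.001,0,-0.002],[0,0,0]]])

```text
time_s: 19.58
ee_pos: [577.4, -40.6, 40.2]
ee_rot: [152.0, 0.1, 83.0]
force: [0.6, -0.4, -1.1]
gripper_width: 46.0
```

>>> drive_tool(motion=[[[0,0,0],[0,0,0]],[[0,0,0],[0,0,0]],[[0,0,0],[0,0,0]],[[0,0,0],[0,0,0]],[[0,0,0],[0,0,0]],[[0,0,0],[0,0,0]],[[0.002,0,0],[0,0,0]],[[0.003,0,0],[0,0,0]],[[0.003,0,0],[0,0,0]],[[0.003,0,0],[0,0,0]]], claw=0)

```text
time_s: 20.42
ee_pos: [587.3, -40.6, 42.1]
ee_rot: [152.0, 0.1, 83.0]
force: [-6.5, -0.2, 7.7]
gripper_width: 17.4
```

```bash
python3 tgt.py 655 -39.5 57.5 28 -7 0 8; python3 - <<'E'
from h import *
import cv2
cv2.imwrite("pics/w14.png",env.grab_frame("wrist")[:,:,::-1])
E
```

```text
t 20.42 now [587.3 -40.6  42.1] [1.52e+02 1.00e-01 8.30e+01] q [ -4.3  20.9 123.8 -10.3   7.5 -77.4] w 17.4 F [-6.5 -0.2  7.7]
tcp [655.9 -39.6  40.7] d [68.6  1.  -1.4] rotvec [ 0.002 -0.    -0.   ] zdir [ 0.466 -0.057 -0.883] j5 11.7 clr bar,L,R [11. 77. 14. 30. 29.]
```

View pics/w14.png

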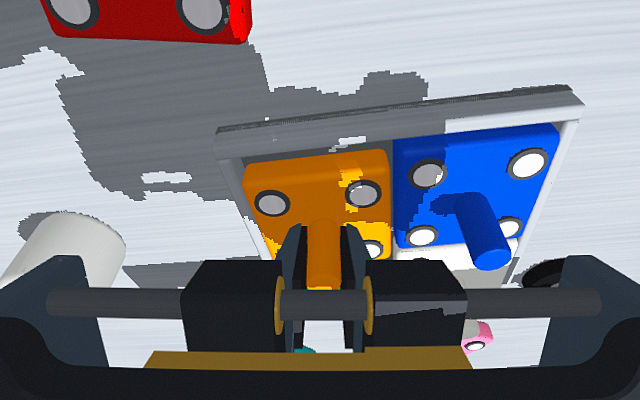

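>>> drive_tool(motion=[[[0.005,0.0001,0],[0,0,0]],[[0.006,0.0001,0],[0,0,0]],[[0.006,0.0001,0],[0,0,0]],[[0.006,0.0001,0],[0,0,0]],[[0.006,0.0001,0],[0,0,0]],[[0.006,0.0001,0],[0,0,0]],[[0.006,0.0001,0],[0,0,0]],[[0.006,0.0001,0],[0,0,0]],[[0.005,0.0001,0],[0,0,0]],[[0.004,0.0001,0],[0,0,0]]])

```text
time_s: 21.3
ee_pos: [643.9, -39.6, 42.1]
ee_rot: [152.0, 0.1, 83.0]
force: [-6.3, -0.1, 8.1]
gripper_width: 17.0
```

```bash
python3 tgt.py 655 -39.5 57.5 28 -7 0 8; python3 - <<'E'
from h import *
import cv2
cv2.imwrite("pics/w15.png",env.grab_frame("wrist")[:,:,::-1])
E
```

```text
t 21.3 now [643.9 -39.6  42.1] [1.52e+02 1.00e-01 8.30e+01] q [ -3.7  24.5 116.6  -8.5  11.  -78.8] w 17.0 F [-6.3 -0.1  8.1]
tcp [655.9 -39.6  40.7] d [12.1 -0.  -1.4] rotvec [ 0.001  0.    -0.   ] zdir [ 0.466 -0.057 -0.883] j5 11.7 clr bar,L,R [11. 77. 14. 30. 29.]
```

View pics/w15.png

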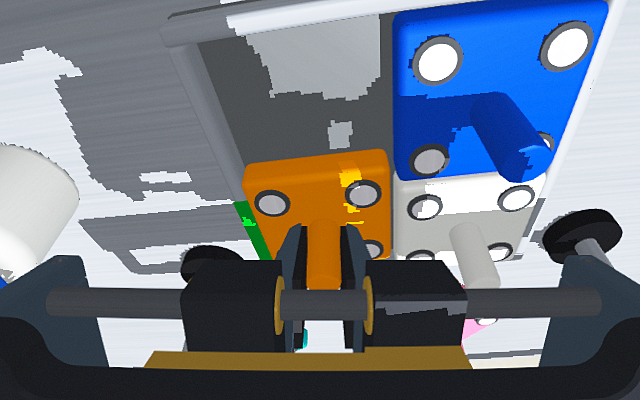

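>>> drive_tool(motion=[[[0.003,0,0],[0,0,0]],[[0.003,0,0],[0,0,0]],[[0.003,0,0],[0,0,0]],[[0.002,0,0],[0,0,0]],[[0.001,0,0],[0,0,0]],[[0.001,0,0],[0,0,0]],[[0,0,0],[0,0,0]],[[0,0,0],[0,0,0]],[[0,0,0],[0,0,0]],[[0,0,0],[0,0,0]]])

```text
time_s: 22.18
ee_pos: [656.7, -39.6, 42.1]
ee_rot: [152.0, 0.1, 83.0]
force: [-4.4, 0.8, 5.5]
gripper_width: 17.1
```

```bash
python3 tgt.py 655 -39.5 57.5 28 -7 0 8; python3 - <<'E'
from h import *
import cv2
cv2.imwrite("pics/w16.png",env.grab_frame("wrist")[:,:,::-1]);a=env.grab_frame("side")[:,:,::-1]
cv2.imwrite("pics/s16.png",cv2.resize(a[140:300,240:440],None,fx=3.6,fy=3.6))
E
```

```text
t 22.18 now [656.7 -39.6  42.1] [1.52e+02 1.00e-01 8.30e+01] q [ -3.6  25.3 114.9  -8.1  11.8 -79.1] w 17.1 F [-4.4  0.8  5.5]
tcp [655.9 -39.6  40.7] d [-0.8 -0.  -1.4] rotvec [ 0.001  0.001 -0.   ] zdir [ 0.466 -0.057 -0.883] j5 11.7 clr bar,L,R [11. 77. 14. 30. 29.]
```

View pics/w16.png

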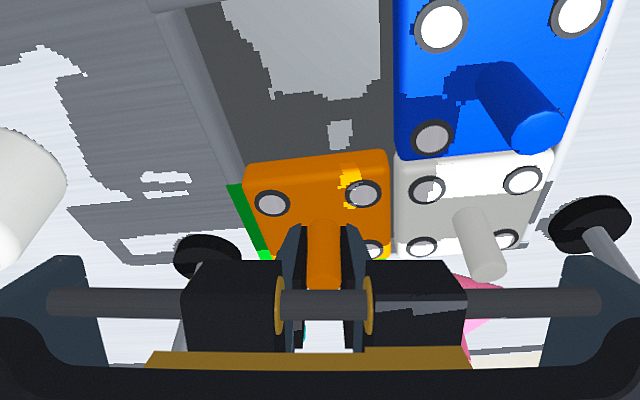

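View pics/s16.png

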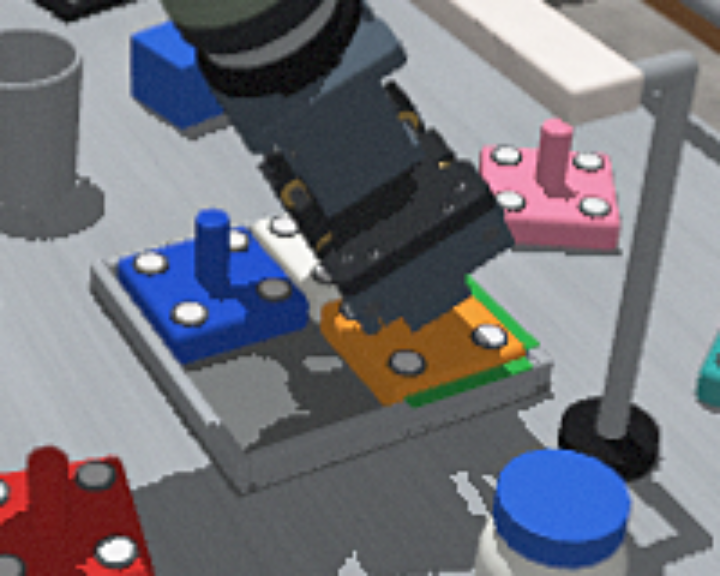

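>>> drive_tool(motion=[[[0,0,0],[0,0,0]],[[0,0,0],[0,0,0]],[[0,0,0],[0,0,0]],[[-0.003,0.0004,0.0055],[0,0,0]],[[-0.006,0.0007,0.0113],[0,0,0]],[[-0.006,0.0007,0.0113],[0,0,0]],[[-0.006,0.0007,0.0113],[0,0,0]],[[-0.006,0.0007,0.0113],[0,0,0]],[[-0.006,0.0007,0.0113],[0,0,0]],[[-0.006,0.0007,0.0113],[0,0,0]]], claw=0.5)

```text
time_s: 23.12
ee_pos: [617.4, -34.8, 116.7]
ee_rot: [151.9, 0.1, 83.0]
force: [-0.1, -0.4, 0.6]
gripper_width: 45.8
```

>>> drive_tool(motion=[[[-0.015,0.001,0.008],[0,0,0]],[[-0.015,0.001,0.008],[0,0,0]],[[-0.015,0.001,0.008],[0,0,0]],[[-0.015,0.001,0.008],[0,0,0]],[[-0.015,0.001,0.008],[0,0,0]],[[-0.015,0.001,0.008],[0,0,0]],[[-0.015,0.001,0.008],[0,0,0]],[[-0.01,0,0.004],[0,0,0]],[[-0.005,0,0],[0,0,0]],[[0,0,0],[0,0,0]]])

```text
time_s: 23.95
ee_pos: [497.1, -27.9, 175.3]
ee_rot: [151.9, 0.1, 83.0]
force: [-0.2, -0.2, -0.2]
gripper_width: 45.5
```

```bash
python3 - <<'E'
from h import *
import cv2
s=env.state(); print(s["time_s"],s["ee_pos"],s["force"])
p=env.camera_params("wrist"); print(p["pose"])
cv2.imwrite("pics/w17.png",env.grab_frame("wrist")[:,:,::-1]);a=env.grab_frame("side")[:,:,::-1]
cv2.imwrite("pics/s17.png",cv2.resize(a[140:300,240:440],None,fx=3.6,fy=3.6,interpolation=2))
a=env.grab_frame("scene")[:,:,::-1]
cv2.imwrite("pics/c17.png",a)
E
```

```text
23.95 [497.05640006 -27.90568538 175.32649497] [-0.20863958 -0.21266331 -0.2346269 ]
[[ 1.21554135e-01  7.03391738e-01  7.00331818e-01  3.45560387e+02]
 [ 9.92584741e-01 -8.63884153e-02 -8.55135821e-02 -9.14040164e+00]
 [ 3.51008757e-04  7.05533206e-01 -7.08676776e-01  2.88728408e+02]
 [ 0.00000000e+00  0.00000000e+00  0.00000000e+00  1.00000000e+00]]
```

View pics/w17.png

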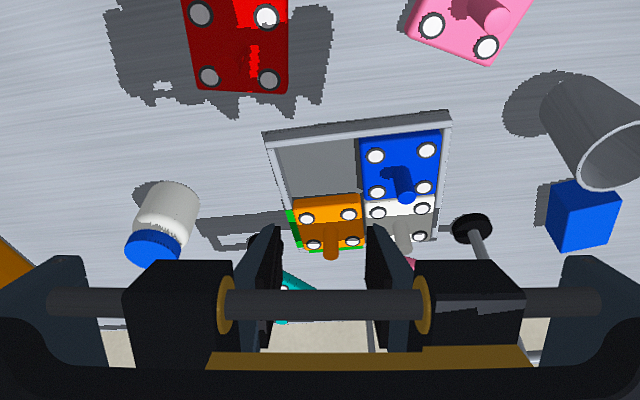

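View pics/s17.png

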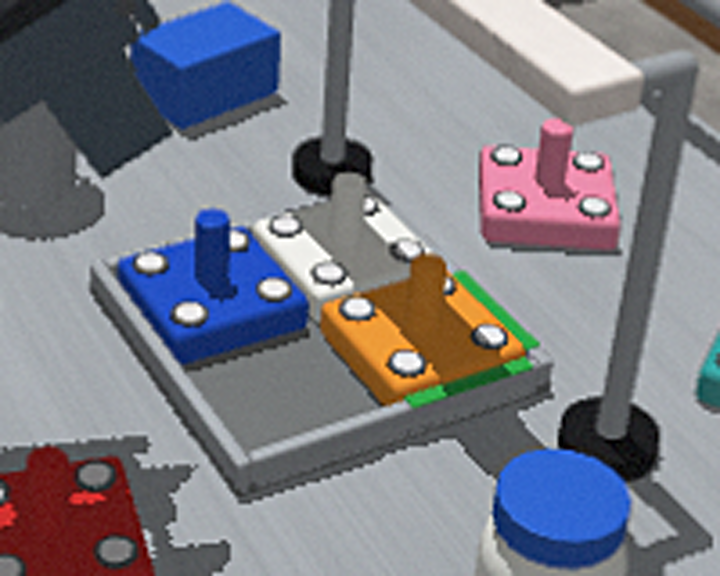

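View pics/c17.png

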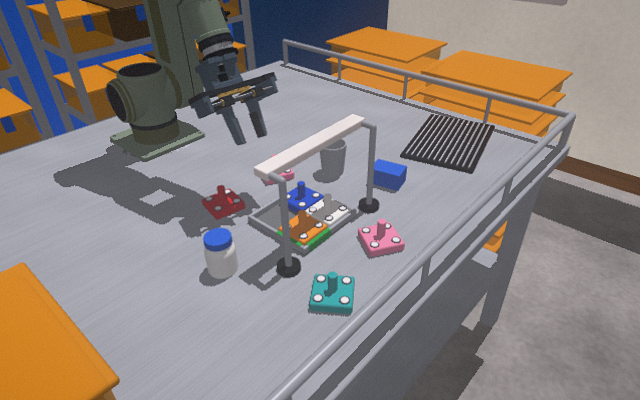

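```bash
python3 - <<'E'
from h import *
sd=lambda u,v:(u/3.6+240-.4,v/3.6+140-.4)
T=np.array([615,-.5])
# order: near-left, far-left, near-right, far-right
for n,c in dict(blue=[(151,263),(237,240),(190,313),(274,288)],amber=[(358,307),None,(407,362),(489,335)],white=[(286,225),(369,206),(329,273),(407,250)]).items():
    P=[None if q is None else back("side",sd(*q),27.5)[:2] for q in c]
    if P[1] is None: P[1]=P[0]+P[3]-P[2]
    P=np.array(P); e=P[1]+P[3]-P[0]-P[2]; print(n,P.mean(0).round(1),"yaw",np.degrees(np.arctan2(e[1],e[0])).round(1),"yaw2",np.degrees(np.arctan2(*(-1*(P[0]+P[1]-P[2]-P[3])*[1,-1])[[0,1]])).round(1), "sides",np.linalg.norm(P[1]-P[0]).round(1),np.linalg.norm(P[3]-P[2]).round(1),np.linalg.norm(P[2]-P[0]).round(1),np.linalg.norm(P[3]-P[1]).round(1))
E
```

```text
blue [574.3  38. ] yaw 1.5 yaw2 -0.0 sides 50.2 48.0 47.4 46.5
amber [654.3 -39.7] yaw 1.9 yaw2 0.5 sides 48.2 48.2 48.4 48.4
white [654.7  39.6] yaw -0.2 yaw2 -1.0 sides 50.5 47.9 48.5 45.1
```

```bash
python3 -c "
from workcell import env
print(env.state()['time_s']); print(env.job_done())"
```

```text
24.1
the job is handed in; nothing more can be done
None
```

The amber carrier is in the green-marked place, and I handed the job in at about 24 s of the 58 s allowed.

**What I did:** I slid blue from far left to near left. White went from far right to far left, with one regrip midway to keep the gripper clear of the lamp posts. Amber then went from near right to far right. Each carrier was gripped by its post with the tool leaning back about 28°, and I never commanded a lift.

**Last checks:**
- **Position:** from the vial caps in the side picture, the carrier centres are amber (654, −40), blue (574, 38) and white (655, 40). Each is within about 1–2 mm of its place centre.
- **Squareness:** measured yaws run from −1° to +2° against a tray yaw of about 1°, which is measurement noise. All three look flat.
- **Bystanders and lamp:** in the final scene picture the lamp, cup, jar, clip box and look-alikes stand where they started.
- **Forces and contact:** the force readings at the end of each move stayed below about 11 N. The gripper is open and clear of everything.

**Disagreements:** I first tried leaning at 34–40°. The arm fell a few millimetres short there, and joint 6 came within about 2.5° of its limit, so I changed to 28° before touching anything. The side and scene cameras also differed by up to about 10 mm on one tray corner. I relied on the post tops instead, and the wrist camera agreed with those.

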